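# Clear and load the dish warmer

### The job

Lift the steel canister by its handle off the dish warmer and set it down gently on the round cork mat, keeping it upright. Then seat the blue aluminium block flat and fully home in the warmer's pocket, stand the small amber dish on the block in the middle of its white ring, and last of all throw the red lever over to its other end to switch the warmer on. Leave everything else on the table where it is.

Things in the scene. Friction and masses are not known exactly. Their poses are not given: they have to be found in the camera images.
- canister: loose closed steel canister, 105 mm in diameter, 105 mm high to its lid (fixed on), about 0.5 kg, with a fixed arched handle above the lid; at the start it stands on the warmer over the pocket. Origin: centre of its underside; z up its axis, x along the handle's bar.
- canister_grip (a point): centre of the black grip of the canister's handle, 145 mm above the canister's underside. The grip is a level bar along the canister's x, 66 mm long, 18 mm wide (across, in y) and 14 mm high; its uprights stand at x = +-42 mm (outside the grip) and 33 mm is free between the lid and the underside of the grip.
- coaster: fixed round cork mat, 130 mm in diameter, 5 mm thick, on the table. Origin: centre of its underside.
- warmer: fixed dish warmer, 150 mm (x) by 250 mm (y), 45 mm high: dark steel heating plate with the pocket on the +y part, teal control box with the lever on the -y part. Origin: centre of its underside at table height; x away from the robot, y to the left (turned a little).
- pocket (a point): centre of the floor of the warmer's rectangular pocket (at y = +55 mm in the warmer's frame, 33 mm above its underside), axes as the warmer's. The pocket is 99 mm (x) by 63 mm (y) and 12 mm deep, with a 2 mm chamfer at the mouth.
- block: loose blue-anodised aluminium block, 96 mm (x) by 60 mm (y) by 40 mm high, about 0.45 kg, with a white ring of 59 mm drawn on the middle of its top; its length (x) lies along the pocket's x when seated, either way round, and 28 mm then stand out above the warmer's top. Origin: centre of its underside, z up.
- dish: loose small closed amber dish, 54 mm in diameter, 15 mm high, about 30 g. Origin: centre of its underside, z up.
- heat_lever (a joint): angle of the warmer's toggle lever: 0 leaning towards the warmer's -x (off), 0.9 thrown over to its stop at the warmer's +x (on). Stiff by friction only (about 1.5 N at the ball), it stays where it is left.
- heat_lever_tip (a point): centre of the lever's red ball, 26 mm in diameter, 45 mm from the lever's axis; the axis runs along the warmer's y, at x = 0, y = -75 mm, 67 mm above the table. The lever's foot is a white block 70 mm (x) by 50 mm (y) that stands 25 mm above the warmer's top.
- meter: bystander: loose teal hand meter lying on the table, about 190 mm by 90 mm by 28 mm. Origin: near the middle of its underside.
- lamp: bystander: loose spirit lamp of amber glass with a glass cap, 76 mm in diameter, 97 mm high. Origin: centre of its underside.
- dish_stack: bystander: loose stack of five large dishes (moves as one), 90 mm in diameter, 75 mm high. Origin: centre of its underside.
- spatula_cup: bystander: low steel cup with spatulas, 90 mm in diameter, 45 mm high. Origin: centre of its underside.
- marker: bystander: loose red and white marker pen, 130 mm long, 12 mm thick, lying on the table. Origin: middle of its underside.
Things that resemble listed ones, but are neither listed nor needed, are in the scene too. There is more than one size of the dish; the one meant has the size given above. Leave any yellow look-alike of the canister alone.

How it is judged (in metres and radians):
On the way, in this order (a step that is already met when the one before it is completed fails the run):
1. the canister is held clear above the warmer's top (height (world z) of canister above 0.06 m and contact force between the fingers and canister above 0.5 N), for 0.1 s.
2. the canister stands upright on the cork mat, let go (horizontal distance between canister and coaster below 0.02 m and z of canister in the frame of coaster between 0.002 and 0.008 m and angle between canister's own z axis and vertical below 0.05 rad and contact force between the fingers and canister below 0.1 N and linear speed of canister below 0.03 m/s), for 0.2 s.
3. the block is seated flat in the pocket, let go (horizontal distance between block and pocket below 0.004 m and z of block in the frame of pocket between -0.002 and 0.002 m and angle between the x axis of block and the x axis of warmer, either way round below 0.06 rad and angle between block's own z axis and vertical below 0.03 rad and contact force between the fingers and block below 0.1 N and linear speed of block below 0.03 m/s), for 0.2 s.
4. the dish stands on the middle of the block, let go (horizontal distance between dish and block below 0.012 m and z of dish in the frame of block between 0.037 and 0.043 m and angle between dish's own z axis and vertical below 0.05 rad and contact force between the fingers and dish below 0.1 N and linear speed of dish below 0.03 m/s), for 0.2 s.
5. the lever is thrown over (value of joint heat_lever above 0.75 rad), for 0.1 s.
At the end, for the whole second after the job is handed in: Canister upright on the mat, within 20 mm of its centre; block in the pocket, within 2 mm of the floor, 4 mm of centre, flat within 0.03 rad, square within 0.06 rad; dish upright on the block within 12 mm of its middle; lever beyond 0.75 rad; all let go and at rest (all of step 2 and all of step 3 and all of step 4 and value of joint heat_lever above 0.75 rad); the robot touches nothing.
It fails at once if the canister is tilted by more than 0.35 rad (angle between canister's own z axis and vertical above 0.35 rad).
It fails at once if the canister is banged down on the mat (more than 80 N) (contact force between canister and coaster above 80 N).
It fails at once if the meter, lamp, dish stack, spatula cup or marker is moved by more than 30 mm (distance of any of meter, lamp, dish_stack, spatula_cup, marker from where it was at the start of the episode above 0.03 m).
It also fails if it takes over 72 s, if anything falls off the work surface, if the arm or the gripper's body presses on something with over 40 N, if the wrist force passes 120 N, or if a joint passes its speed limit or range.

### The arm

A 6-joint arm with a two-finger parallel gripper is mounted at the origin on the work surface. World frame = base frame: x ahead of the robot, y to its left, z up, the work surface at z = 0. Lengths are in m, angles in degrees, forces in N, time in s.
With the tool pointing down it reaches from about 0.35 to 0.875 m from the base axis. Payload 4.2 kg.
Tool frame: the origin (TCP) lies between the finger pads; the fingertips stand 8 mm ahead of it and the grasp point (between the pads) lies 11 mm behind it; x points along the fingers, y is the direction in which the jaws open and shut, and the axes are right-handed (so a half turn about x gives the same grasp; the last joint's range is limited). The gripper opens to 87 mm and grips with 3 to 60 N. Pads are 19 mm wide; open, the fingers measure 117 mm over their backs; the gripper's body (75 mm by 190 mm) begins 51 mm behind the grasp point.
Start: joints at [-60.012, 22.042, 0.453, 0, -68.411, -14.817], TCP at [0.164, -0.603, 0.231] pointing down, gripper open.
Joint ranges: [-179.83, 179.83], [-69.29, 118.12], [-61.27, 80.66], [-181.25, 117.63], [-171.15, -9.14], [-177.46, 177.46]. Speed limits (degrees/s): [159.86, 159.86, 180, 180, 180, 180].

### API

Orientations are given as a 3x3 rotation matrix whose columns are the frame's x, y, z axes.
In Python, from station import r gives the robot as it stands. The module is installed in compiled form; this text tells all that it offers.
- The arm moves only by the tool move_arm, never from a script. Its argument "increments" is one flat list of numbers, 7 for each row, row after row: the turn, a rotation vector about the tool's x, y, z in degrees, then the shift along the tool's x, y, z in m, then the finger opening in m, from 0 to 0.087. A call has 1 to 12 rows; each row is the pose to reach, as a shift and turn from the pose commanded when the call began, along the tool's axes at that moment; what a row does not reach only later rows make up. A row lasts 1/12 s, in which the tool goes at most 41.7 mm and 7.16 degrees, less where a joint would pass 70% of its speed; a pose out of reach is approached as far as the arm can. A call with a gripper value outside its range is refused whole. The fingers move at their own pace and stop on an object; the grip force is fixed at half the most. Time passes only in rows, so rows that repeat a pose let the fingers close. It gives the time, the measured TCP pose, the force and the opening at its end, in the units of the state.
- r.sense(): the state, without advancing time (a new reading comes with each control period).
- r.capture(name): name is "scene" or "side" or "wrist"; returns the picture (480x640x3 uint8, red, green, blue); there is no depth.
- r.calibration(name): a dict with "fx", "fy", "cx", "cy" (pixels), "rvec" (rotation vector, rad) and "tvec" (3), from world to camera coordinates, as OpenCV has them; the wrist camera has in their place "tool_from_camera" (4x4, takes a point from camera to tool coordinates, whose origin is the TCP and whose axes are the tool frame's). Camera axes: x right, y down, z forward; pixel columns grow to the right and rows downward; lengths in m; the calibration is good to about 2 mm. A picture is of the moment at which its call begins: read the wrist's pose just before it. calibration takes no time and is no camera call.
- r.finish_job(): hands the job in, once; it reports no verdict.
The state is a dict: "time_s": time; "joints": joint angles; "joint_velocities": joint speeds; "effort": joint torques, N m; "tcp_pos": TCP position; "ee_rot": TCP orientation; "wrist_force": force on the tool from outside, world axes, zero at the start; "moment": the same for the moment, N m; "gripper_width": opening from 0.0 (shut) to 1.0 (fully open).
Only numpy, scipy, OpenCV 4.12 (cv2) and the standard library are available. Lean on these libraries where they do the work, as an engineer would, in place of code of your own. Each camera call takes 0.05 s, during which the arm holds its last target.

## Working session

There is one attempt and no reset: what is moved stays moved. The work goes in short steps, Python scripts to look and compute and a tool call to move; the robot and the scene stay as the last step left them, time stands still between calls to the robot, and variables do not carry over. Pictures are saved under pics/ and viewed, and the job is handed in when it is done.

Besides the shell and the picture viewer there is one more tool, called after "Call:" in YAML: its name, and indented under it one key for each argument. move_arm: Moves the arm, as the interface text tells. Its arguments: {"type":"object","properties":{"increments":{"type":"array","items":{"type":"number"}}},"required":["increments"]}

```bash
mkdir -p pics
cat > h.py <<'E'
import numpy as np,cv2
from station import r
def cam(name,s=None):
    c=r.calibration(name)
    K=np.array([[c['fx'],0,c['cx']],[0,c['fy'],c['cy']],[0,0,1.]])
    if 'rvec' in c:
        R=cv2.Rodrigues(np.array(c['rvec'],float))[0];t=np.array(c['tvec'],float).ravel()
    else:
        s=s or r.sense()
        T=np.eye(4);T[:3,:3]=s['ee_rot'];T[:3,3]=s['tcp_pos']
        W=np.linalg.inv(T@np.array(c['tool_from_camera']));R=W[:3,:3];t=W[:3,3]
    return K,R,t
def ray(C,uv):
    K,R,t=C
    d=R.T@np.linalg.solve(K,np.array([uv[0],uv[1],1.]));return -R.T@t,d
def onz(C,uv,z):
    o,d=ray(C,uv);return o+d*(z-o[2])/d[2]
def proj(C,P):
    K,R,t=C;p=K@(R@np.array(P,float)+t);return p[:2]/p[2]
def snap(name,f):
    s=r.sense();im=r.capture(name);cv2.imwrite('pics/'+f+'.png',im[:,:,::-1]);return im,cam(name,s)
E
python3 - <<'E'
from h import *
for n in('scene','side','wrist'):
    snap(n,n+'0');print(n,r.calibration(n))
s=r.sense();print(s)
E
```

```text
scene {'fx': 450.59464468696945, 'fy': 450.59464468696945, 'cx': 309.91956142566465, 'cy': 229.13988478250664, 'rvec': array([ 2.08343747,  1.0673929 , -0.50498545]), 'tvec': array([-0.30338643, -0.18738147,  1.46982019])}
side {'fx': 506.99307022905487, 'fy': 506.99307022905487, 'cx': 319.37707952034725, 'cy': 244.25578167724854, 'rvec': array([ 0.62273945, -2.64511498,  1.13845741]), 'tvec': array([0.46212386, 0.24633305, 1.02875923])}
wrist {'fx': 374.52338459284033, 'fy': 374.52338459284033, 'cx': 316.94405069134393, 'cy': 238.5912741420773, 'tool_from_camera': array([[ 7.21748703e-04, -2.85447318e-01,  9.58394130e-01,
        -1.54721105e-01],
       [ 9.99999696e-01,  4.88658310e-04, -6.07539488e-04,
        -2.72368718e-05],
       [-2.94906738e-04,  9.58394277e-01,  2.85447584e-01,
        -7.97306664e-02],
       [ 0.00000000e+00,  0.00000000e+00,  0.00000000e+00,
         1.00000000e+00]])}
{'time_s': 0.15, 'joints': array([-6.00124804e+01,  2.20815867e+01,  3.97743578e-01, -1.71496500e-02,
       -6.84102587e+01, -1.48156152e+01]), 'joint_velocities': array([ 0.05443358, -0.12511567,  0.27532703,  0.18263428, -0.00735886,
       -0.03137175]), 'effort': array([ 3.98774228e-05, -3.91052806e+01,  1.87586975e+01,  4.22242150e+00,
        1.23339915e-02, -1.44962041e-04]), 'tcp_pos': array([ 0.16345233, -0.60280463,  0.2297096 ]), 'ee_rot': array([[-5.79814201e-04, -2.61608940e-01,  9.65173780e-01],
       [ 1.56161999e-03,  9.65172529e-01,  2.61609539e-01],
       [-9.99998613e-01,  1.65891960e-03, -1.51086988e-04]]), 'wrist_force': array([-0.30424842, -0.07176572,  0.5070445 ]), 'moment': array([ 0.03469977, -0.00114675,  0.02270384]), 'gripper_width': 0.9998315909838523}
```

View pics/scene0.png

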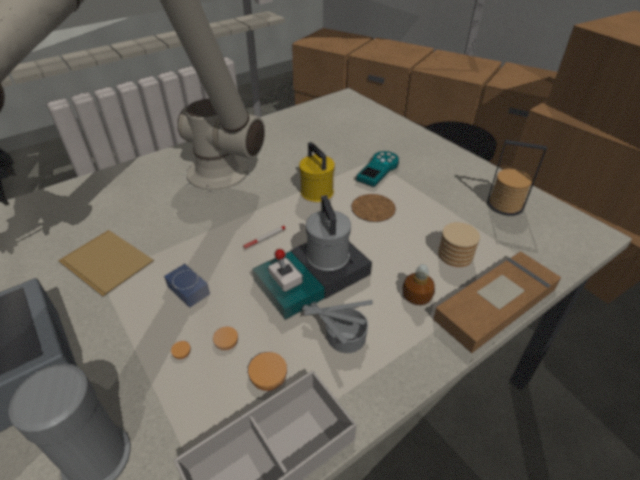

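View pics/side0.png

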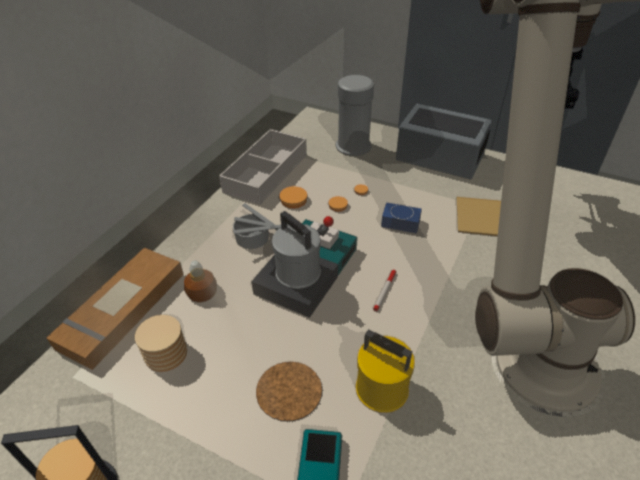

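View pics/wrist0.png

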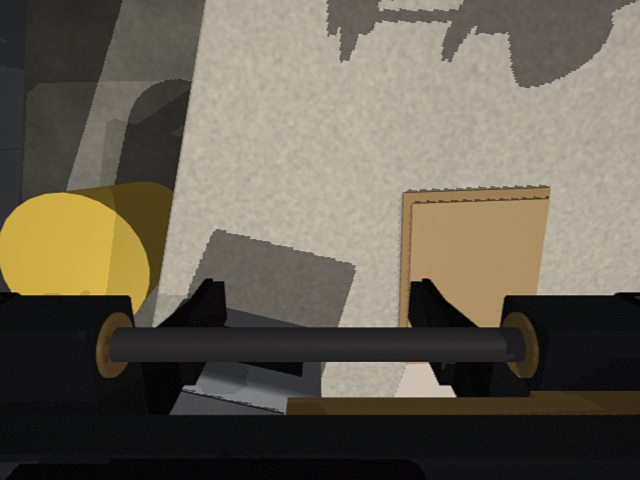

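The scene view shows these:
- The steel canister is on the warmer at scene (328,240) / side (297,255). Look-alikes are the yellow canister at scene (317,178) and the steel bin at (70,420).
- The cork mat is at (373,207). The only similar thing is the tan board at (106,261).
- The block is at (187,284).
- The amber discs are at scene (180,349), (226,338) and (268,370). I'll pick the 54 mm one by measuring.
- The lever ball is at scene (280,254).

Next I'll zoom in and measure.

Run:
```python
from h import *
S=cv2.imread('pics/scene0.png');D=cv2.imread('pics/side0.png');CS=cam('scene');CD=cam('side')
print('cams',-CS[1].T@CS[2],-CD[1].T@CD[2])
def comps(im,lo,hi,C,z,amin=60):
    h=cv2.cvtColor(im,cv2.COLOR_BGR2HSV);m=cv2.inRange(h,lo,hi)
    for c in cv2.findContours(m,cv2.RETR_EXTERNAL,cv2.CHAIN_APPROX_NONE)[0]:
        if cv2.contourArea(c)<amin:continue
        P=np.array([onz(C,p[0],z)[:2] for p in c])
        (x,y),rad=cv2.minEnclosingCircle(P.astype(np.float32));
        u=c[:,0].mean(0);rc=cv2.minAreaRect(P.astype(np.float32)*1000)
        print(u.round(),'xy',round(x,3),round(y,3),'d',round(2*rad,3),np.round(rc,0) if 0 else [np.round(q,0) for q in rc])
for n,im,C in(('scene',S,CS),('side',D,CD)):
    print(n,'amber z=.015');comps(im,(8,130,120),(20,255,255),C,.015)
    print('cork .005');comps(im,(5,60,50),(16,180,150),C,.005,300)
    print('blue .04');comps(im,(105,80,30),(125,255,200),C,.04)
    print('red');comps(im,(0,170,100),(6,255,255),C,.1,10); comps(im,(174,170,100),(180,255,255),C,.1,10)
a=S[190:330,230:400];b=D[190:320,230:400]
cv2.imwrite('pics/cs.png',cv2.resize(a,None,fx=4.5,fy=4,interpolation=3));cv2.imwrite('pics/cd.png',cv2.resize(b,None,fx=4.5,fy=4.5,interpolation=3))
```

```text
cams [ 1.18717528 -0.45463781  0.81941799] [0.14086572 0.72148644 0.89005514]
scene amber z=.015
[267. 370.] xy 0.725 -0.248 d 0.078 [array([ 725., -249.]), array([71., 77.]), np.float64(57.0)]
[180. 349.] xy 0.579 -0.371 d 0.04 [array([ 578., -371.]), array([36., 37.]), np.float64(54.0)]
[228. 338.] xy 0.608 -0.278 d 0.051 [array([ 611., -273.]), array([31., 49.]), np.float64(56.0)]
[513. 179.] xy 0.604 0.718 d 0.101 [array([606., 716.]), array([88., 90.]), np.float64(11.0)]
cork .005
[503. 294.] xy 0.874 0.293 d 0.364 [array([871., 293.]), array([346., 131.]), np.float64(90.0)]
[455. 251.] xy 0.712 0.335 d 0.124 [array([716., 327.]), array([ 91., 104.]), np.float64(33.0)]
[373. 207.] xy 0.446 0.281 d 0.131 [array([446., 280.]), array([127., 126.]), np.float64(53.0)]
[514. 137.] xy 0.268 1.54 d 2.615 [array([-190., 1312.]), array([1586., 2571.]), np.float64(26.0)]
blue .04
red
[280. 254.] xy 0.536 -0.09 d 0.026 [array([535., -91.]), array([16., 24.]), np.float64(57.0)]
side amber z=.015
[ 78. 462.] xy 0.696 0.57 d 0.075 [array([694., 569.]), array([47., 63.]), np.float64(27.0)]
[289
[... 853 characters left out ...]
at64(51.0)]
[592. 307.] xy -0.061 -0.202 d 0.13 [array([ -64., -197.]), array([130.,  60.]), np.float64(26.0)]
[487. 319.] xy 0.147 -0.073 d 0.133 [array([142., -74.]), array([ 45., 132.]), np.float64(14.0)]
[200. 285.] xy 0.764 0.136 d 0.106 [array([764., 137.]), array([ 75., 102.]), np.float64(49.0)]
[109. 313.] xy 0.897 0.256 d 0.361 [array([898., 256.]), array([332., 156.]), np.float64(90.0)]
blue .04
[402. 213.] xy 0.419 -0.281 d 0.102 [array([ 420., -282.]), array([92., 59.]), np.float64(12.0)]
red
[391. 275.] xy 0.347 -0.006 d 0.027 [array([347.,  -6.]), array([ 6., 26.]), np.float64(4.0)]
[328. 220.] xy 0.549 -0.108 d 0.023 [array([ 549., -108.]), array([18., 19.]), np.float64(59.0)]
```

View pics/cs.png

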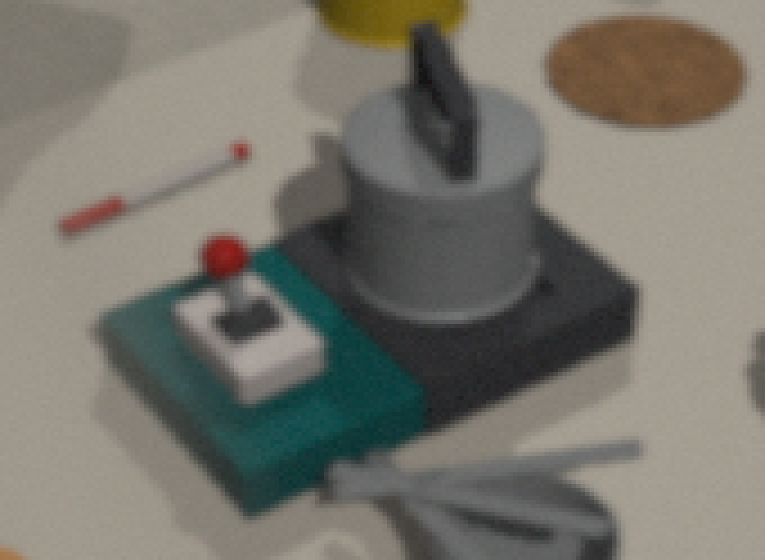

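View pics/cd.png

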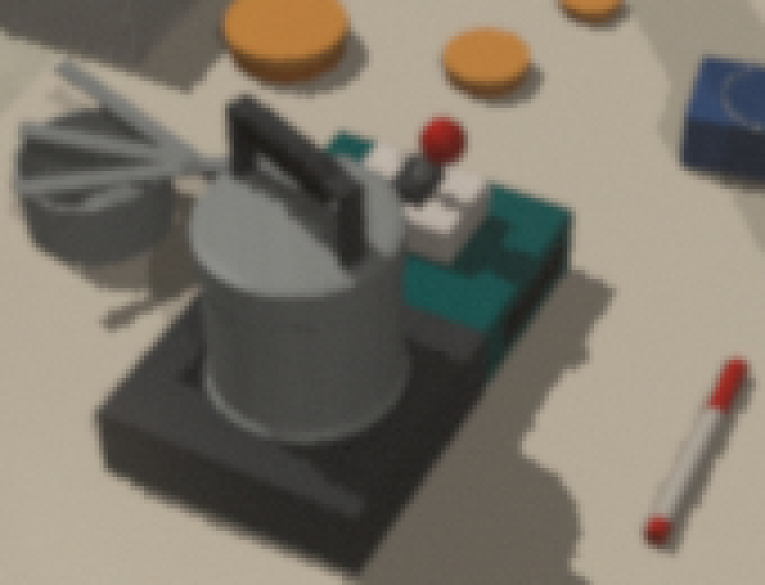

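Run:
```python
from h import *
CS=cam('scene');CD=cam('side')
for n,C,P in(('scene',CS,[(324.4,196.8),(332.7,220)]),('side',CD,[(283.3,212.5),(308.9,231.1)])):
    A=[onz(C,p,.197) for p in P];d=A[1]-A[0];print(n,np.round(A,3),'mid',(A[0]+A[1])/2,np.linalg.norm(d),np.degrees(np.arctan2(d[1],d[0])))
print('warmer corners')
for p in[(285.6,310),(371.6,262),(252,270)]:print('sc',onz(CS,p,.045).round(4))
for p in[(311,310),(252.2,281.6),(357,236.7)]:print('sd',onz(CD,p,.045).round(4))
# ball triangulation
def tri(p,q):
    o1,d1=ray(CS,p);o2,d2=ray(CD,q)
    s=np.linalg.lstsq(np.c_[d1,-d2],o2-o1,rcond=None)[0];a=o1+d1*s[0];b=o2+d2*s[1];return (a+b)/2,np.linalg.norm(a-b)
print('ball',tri((280,254),(328,220.5)))
```

```text
scene [[0.526 0.043 0.197]
 [0.603 0.008 0.197]] mid [0.56496517 0.02535229 0.197     ] 0.08460263567517305 -24.559470631211276
side [[0.595 0.013 0.197]
 [0.518 0.042 0.197]] mid [0.55634978 0.02771348 0.197     ] 0.0822589139644356 159.43845285673234
warmer corners
sc [ 0.6419 -0.1472  0.045 ]
sc [0.6414 0.1    0.045 ]
sc [ 0.4941 -0.1464  0.045 ]
sd [0.4789 0.1155 0.045 ]
sd [0.6362 0.1012 0.045 ]
sd [ 0.4841 -0.1405  0.045 ]
ball (array([ 0.5435353 , -0.09619727,  0.10864963]), np.float64(0.002947319303215254))
```

```bash
cat >> h.py <<'E'
from scipy.spatial.transform import Rotation as Ro
def Rd(yaw):
    a=np.radians(yaw);y=np.array([np.cos(a),np.sin(a),0]);x=np.array([0,0,-1.]);return np.c_[x,y,np.cross(x,y)]
def inc(pos,yaw):
    s=r.sense();R=np.array(s['ee_rot'])
    print('t',round(s['time_s'],2),'tcp',np.round(s['tcp_pos'],4),'yaw',np.degrees(np.arctan2(R[1,1],R[0,1])).round(2),'F',np.round(s['wrist_force'],1),'w',round(s['gripper_width']*87,1),'q',np.round(s['joints']))
    rv=Ro.from_matrix(R.T@Rd(yaw)).as_rotvec(degrees=True)
    d=R.T@(np.array(pos)-s['tcp_pos'])
    print('turn',rv.round(2),'shift',d.round(4),'rows~',max(np.linalg.norm(d)/.0417,np.linalg.norm(rv)/7.16).round(1))
E
python3 -c "
from h import *
inc((.65,-.01,.35),68)"
```

```text
t 0.15 tcp [ 0.1635 -0.6028  0.2297] yaw 105.17 F [-0.3 -0.1  0.5] w 87.0 q [-60.  22.   0.  -0. -68. -15.]
turn [37.17 -0.04 -0.09] shift [-0.1196  0.4451  0.6247] rows~ 18.6
```

Call:
move_arm:
  increments: [37.2,0,0,-0.12,0.445,0.625,0.087,37.2,0,0,-0.12,0.445,0.625,0.087,37.2,0,0,-0.12,0.445,0.625,0.087,37.2,0,0,-0.12,0.445,0.625,0.087,37.2,0,0,-0.12,0.445,0.625,0.087,37.2,0,0,-0.12,0.445,0.625,0.087,37.2,0,0,-0.12,0.445,0.625,0.087,37.2,0,0,-0.12,0.445,0.625,0.087,37.2,0,0,-0.12,0.445,0.625,0.087,37.2,0,0,-0.12,0.445,0.625,0.087,37.2,0,0,-0.12,0.445,0.625,0.087,37.2,0,0,-0.12,0.445,0.625,0.087]

```text
time_s: 1.15
tcp_pos: [0.4685, -0.2311, 0.3059]
ee_rot: [[0.0, 0.375, 0.927], [0.0, 0.927, -0.375], [-1.0, 0.0, 0.0]]
wrist_force: [0.5, -1.1, 0.1]
gripper_width: 1.002
```

```bash
python3 -c "
from h import *
inc((.65,-.01,.35),68);snap('wrist','w1')"
```

```text
t 1.15 tcp [ 0.4685 -0.2311  0.3059] yaw 67.98 F [ 0.5 -1.1  0.1] w 87.2 q [  -8.    9.   -6.   -0.  -74. -104.]
turn [-0.02  0.   -0.01] shift [-0.0441  0.273   0.0854] rows~ 6.9
```

View pics/w1.png

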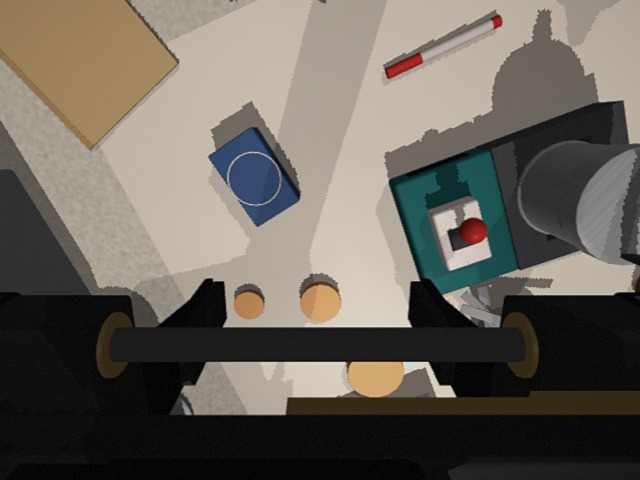

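This picture shows the block with its ring at (254,178), the small disc at (249,304), the medium one at (321,301), the big one at (376,377) and the ball at (473,231). I'll measure these while moving on.

```bash
cat > m1.py <<'E'
from h import *
im=cv2.imread('pics/w1.png')
T=np.eye(4);T[:3,:3]=Rd(67.98);T[:3,3]=(.4685,-.2311,.3059)
c=r.calibration('wrist');W=np.linalg.inv(T@np.array(c['tool_from_camera']))
C=(np.array([[c['fx'],0,c['cx']],[0,c['fy'],c['cy']],[0,0,1.]]),W[:3,:3],W[:3,3])
h=cv2.cvtColor(im,cv2.COLOR_BGR2HSV)
def comps(lo,hi,z,amin=300):
    m=cv2.inRange(h,lo,hi)
    for k in cv2.findContours(m,cv2.RETR_EXTERNAL,cv2.CHAIN_APPROX_NONE)[0]:
        if cv2.contourArea(k)<amin:continue
        P=np.array([onz(C,p[0],z)[:2] for p in k],np.float32)*1000
        print(k[:,0].mean(0).round(),[np.round(q,1) for q in cv2.minEnclosingCircle(P)],[np.round(q,1) for q in cv2.minAreaRect(P)])
print('amber');comps((8,90,120),(20,255,255),.015)
print('blue');comps((100,80,40),(125,255,255),.04)
print('teal');comps((80,100,30),(98,255,255),.045)
print('red');comps((0,170,60),(6,255,255),.11,80)
# ring
m=cv2.inRange(h,(0,0,150),(180,110,255))[140:215,215:295]
k=np.argwhere(m)[:,::-1]+[215,140];print(len(k))
P=np.array([onz(C,p,.04)[:2] for p in k],np.float32)*1000;print('ring',cv2.minEnclosingCircle(P),cv2.fitEllipse(P))
E
python3 m1.py
```

```text
amber
[375. 376.] [array([ 729.7, -250.4]), np.float64(39.4)] [array([ 738.3, -254. ]), array([78.3, 55.9]), np.float64(68.0)]
[248. 305.] [array([ 569. , -369.8]), np.float64(19.8)] [array([ 568.8, -370. ]), array([39.1, 38. ]), np.float64(19.0)]
[320. 303.] [array([ 600.9, -280.8]), np.float64(26.8)] [array([ 601.4, -280.9]), array([51.2, 51.8]), np.float64(68.0)]
[78. 53.] [array([ 233.4, -407.4]), np.float64(97.1)] [array([ 220.8, -410.9]), array([160.1, 145.6]), np.float64(17.3)]
blue
[271. 201.] [array([ 446.1, -282.9]), np.float64(34.6)] [array([ 447. , -282.4]), array([37.8, 59.6]), np.float64(10.4)]
[254. 178.] [array([ 419.5, -288.6]), np.float64(28.0)] [array([ 419.4, -288.3]), array([55.5, 55. ]), np.float64(20.9)]
[240. 152.] [array([ 390.6, -290.9]), np.float64(35.4)] [array([ 390.9, -291. ]), array([37.7, 62.9]), np.float64(10.2)]
teal
[453. 220.] [array([553.8, -95.4]), np.float64(93.4)] [array([554.6, -95.5]), array([112.9, 154.7]), np.float64(88.6)]
red
[473. 230.] [array([540.3, -97.9]), np.float64(13.6)] [array([541.2, -98. ]), array([25.6, 24.2]), np.float64(68.0)]
[404.  65.] [array([ 375.7, -114.3]), np.float64(15.8)] [array([ 375.3, -114.3]), array([ 8.7, 31.5]), np.float64(2.0)]
1250
ring ((418.6702575683594, -288.7690734863281), 61.83830261230469) ((426.1792297363281, -282.2149963378906), (85.57795715332031, 101.28873443603516), 3.7683568000793457)
```

Call:
move_arm:
  increments: [0,0,0,-0.044,0.273,0.085,0.087,0,0,0,-0.044,0.273,0.085,0.087,0,0,0,-0.044,0.273,0.085,0.087,0,0,0,-0.044,0.273,0.085,0.087,0,0,0,-0.044,0.273,0.085,0.087,0,0,0,-0.044,0.273,0.085,0.087,0,0,0,-0.044,0.273,0.085,0.087,0,0,0,-0.044,0.273,0.085,0.087,0,0,0,-0.044,0.273,0.085,0.087]

```text
time_s: 1.95
tcp_pos: [0.6498, -0.0099, 0.3478]
ee_rot: [[-0.002, 0.373, 0.928], [-0.0, 0.928, -0.373], [-1.0, -0.001, -0.002]]
wrist_force: [-0.7, -0.3, 0.1]
gripper_width: 1.001
```

```bash
python3 -c "
from h import *
inc((.65,-.01,.35),68);snap('wrist','w2')"
```

```text
t 1.95 tcp [ 0.6498 -0.0099  0.3478] yaw 68.13 F [-0.7 -0.3  0.1] w 87.1 q [  13.   22.   17.   -0.  -85. -125.]
turn [ 0.13 -0.12  0.06] shift [-0.0022 -0.0001  0.0002] rows~ 0.1
```

View pics/w2.png

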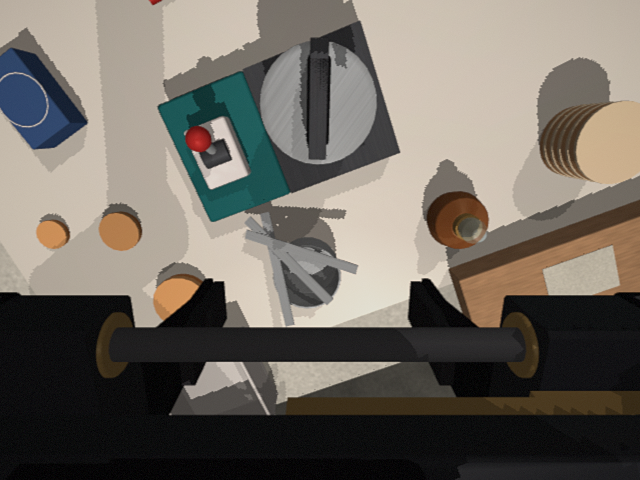

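Run:
```python
import cv2
a=cv2.imread('pics/w2.png')[15:215,150:410];cv2.imwrite('pics/w2c.png',cv2.resize(a,None,fx=3,fy=3,interpolation=2))
```

```text
(no output)
```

View pics/w2c.png

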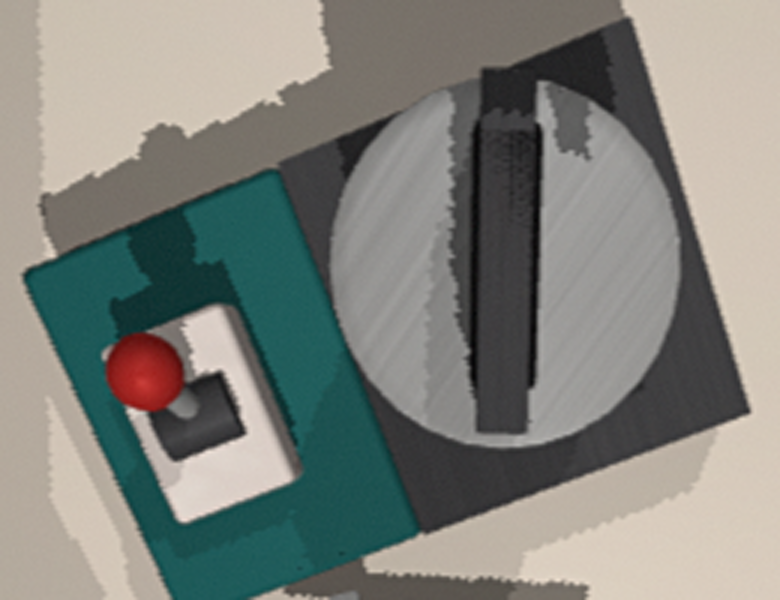

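Run:
```python
from h import *
C=cam('wrist')
A=[onz(C,p,.197) for p in[(319.3,55.7),(318,143.7)]];d=A[1]-A[0]
print('grip',(A[0]+A[1])/2,np.linalg.norm(d),np.degrees(np.arctan2(d[1],d[0])))
m=np.array([onz(C,p,.150) for p in [(150+505/3,15+264/3)]]);print('lid',m)
P=np.array([onz(C,p,.045) for p in[(158.3,105.7),(360.7,21),(399.7,151.7),(211,221)]]);print(P.round(4),P.mean(0))
for i in range(4):
    d=P[(i+1)%4]-P[i];print(np.linalg.norm(d).round(4),np.degrees(np.arctan2(d[1],d[0])).round(1))
w=P.mean(0)
b=onz(C,(150+145/3,15+371/3),.067+.045*np.cos(.45));print('ball',b)
# lid circle ellipse centre, z=.15
```

```text
grip [0.55755427 0.02592142 0.197     ] 0.06360159529012267 -22.76990463817374
lid [[0.55620399 0.02629061 0.15      ]]
[[ 0.4841 -0.1439  0.045 ]
 [ 0.4897  0.1028  0.045 ]
 [ 0.6376  0.0984  0.045 ]
 [ 0.6299 -0.1488  0.045 ]] [ 0.56031797 -0.02285646  0.045     ]
0.2468 88.7
0.1479 -1.7
0.2473 -91.8
0.1458 178.1
ball [ 0.53991356 -0.09924387  0.10752012]
```

```bash
python3 -c "
from h import *
inc((.5575,.026,.25),67.4);inc((.5575,.026,.18),67.4)"
```

```text
t 2.0 tcp [ 0.6491 -0.0111  0.3483] yaw 68.04 F [ 0.4 -0.8  0.9] w 87.2 q [  13.   22.   17.   -0.  -85. -125.]
turn [ 0.64 -0.1   0.06] shift [ 0.0985  0.0003 -0.0986] rows~ 3.3
t 2.0 tcp [ 0.6491 -0.0111  0.3483] yaw 68.04 F [ 0.4 -0.8  0.9] w 87.2 q [  13.   22.   17.   -0.  -85. -125.]
turn [ 0.64 -0.1   0.06] shift [ 0.1685  0.0004 -0.0985] rows~ 4.7
```

Call:
move_arm:
  increments: [0.6,0,0,0.03,0,-0.03,0.087,0.6,0,0,0.06,0,-0.06,0.087,0.6,0,0,0.09,0,-0.0985,0.087,0.6,0,0,0.12,0,-0.0985,0.087,0.6,0,0,0.145,0,-0.0985,0.087,0.6,0,0,0.16,0,-0.0985,0.087,0.6,0,0,0.168,0,-0.0985,0.087,0.6,0,0,0.168,0,-0.0985,0.087,0.6,0,0,0.168,0,-0.0985,0.087]

```text
time_s: 2.75
tcp_pos: [0.5579, 0.0244, 0.1823]
ee_rot: [[0.001, 0.385, 0.923], [-0.0, 0.923, -0.385], [-1.0, 0.0, 0.001]]
wrist_force: [0.7, 0.0, 1.0]
gripper_width: 0.997
```

```bash
python3 -c "
from h import *
inc((.5575,.026,.18),67.4);snap('wrist','w3');snap('side','d3')
import cv2
a=cv2.imread('pics/d3.png')[150:320,220:400];cv2.imwrite('pics/d3c.png',cv2.resize(a,None,fx=3.5,fy=3.5))"
```

```text
t 2.75 tcp [0.5579 0.0244 0.1823] yaw 67.33 F [0.7 0.  1. ] w 86.7 q [  19.   18.  -13.    0.  -59. -132.]
turn [-0.07  0.06 -0.01] shift [ 0.0023  0.0014 -0.001 ] rows~ 0.1
```

View pics/d3c.png

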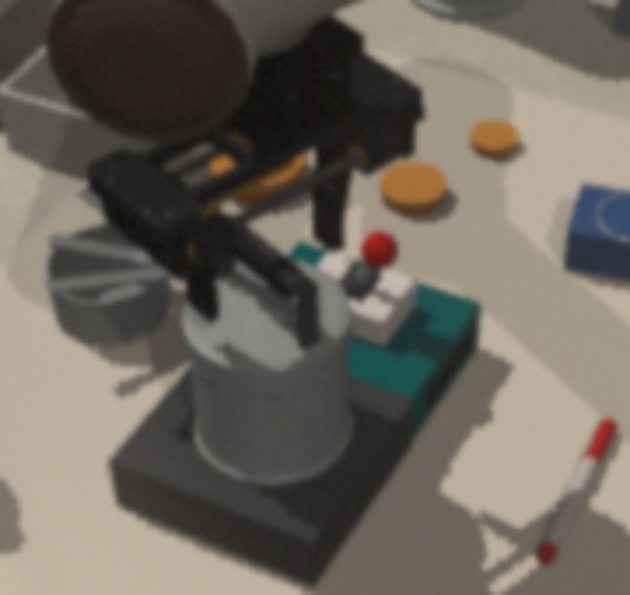

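View pics/w3.png

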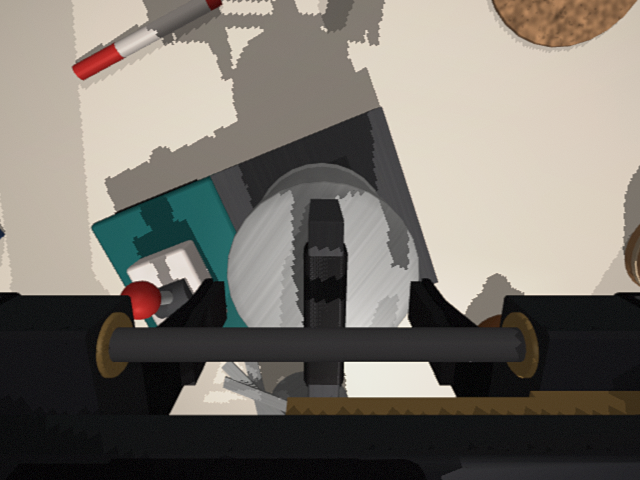

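The bar at wrist (325,300) is between the fingers, and both fingers straddle it in the side view. Closing now.

Call:
move_arm:
  increments: [0,0,0,0.002,0.0015,0,0.087,0,0,0,0.002,0.0015,0,0.05,0,0,0,0.002,0.0015,0,0.01,0,0,0,0.002,0.0015,0,0,0,0,0,0.002,0.0015,0,0,0,0,0,0.002,0.0015,0,0,0,0,0,0.002,0.0015,0,0,0,0,0,0.002,0.0015,0,0,0,0,0,0.002,0.0015,0,0]

```text
time_s: 3.6
tcp_pos: [0.5582, 0.0265, 0.1795]
ee_rot: [[-0.0, 0.385, 0.923], [-0.0, 0.923, -0.385], [-1.0, -0.0, -0.0]]
wrist_force: [0.6, -0.7, -0.1]
gripper_width: 0.48
```

```bash
python3 -c "
from h import *
inc((.444,.282,.28),67.4)"
```

```text
t 3.6 tcp [0.5582 0.0265 0.1795] yaw 67.37 F [ 0.6 -0.7 -0.1] w 41.8 q [  19.   18.  -13.    0.  -59. -132.]
turn [-0.03 -0.    0.  ] shift [-0.1005  0.1919 -0.2037] rows~ 7.1
```

Call:
move_arm:
  increments: [0,0,0,0,0,0,0,0,0,0,0,0,0,0,0,0,0,0,0,0,0,0,0,0,0,0,0,0,0,0,0,0,0,0,0,0,0,0,0,0,0,0,0,0,0,0,0,0,0,0,0,0,-0.003,0,0,0,0,0,0,-0.012,0,0,0,0,0,0,-0.03,0,0,0,0,0,0,-0.045,0,0,0,0,0,0,-0.055,0,0,0]

```text
time_s: 4.6
tcp_pos: [0.5583, 0.0263, 0.2359]
ee_rot: [[0.001, 0.385, 0.923], [-0.0, 0.923, -0.385], [-1.0, 0.0, 0.001]]
wrist_force: [0.7, -0.5, -4.7]
gripper_width: 0.205
```

```bash
python3 -c "
from h import *
inc((.444,.282,.26),67.4);snap('wrist','w4');snap('side','d4')
import cv2
a=cv2.imread('pics/d4.png')[120:320,200:400];cv2.imwrite('pics/d4c.png',cv2.resize(a,None,fx=3,fy=3))"
```

```text
t 4.6 tcp [0.5583 0.0263 0.2359] yaw 67.36 F [ 0.7 -0.5 -4.7] w 17.8 q [  19.   15.   -9.    0.  -66. -132.]
turn [-0.04  0.03 -0.01] shift [-0.0242  0.192  -0.2039] rows~ 6.7
```

View pics/d4c.png

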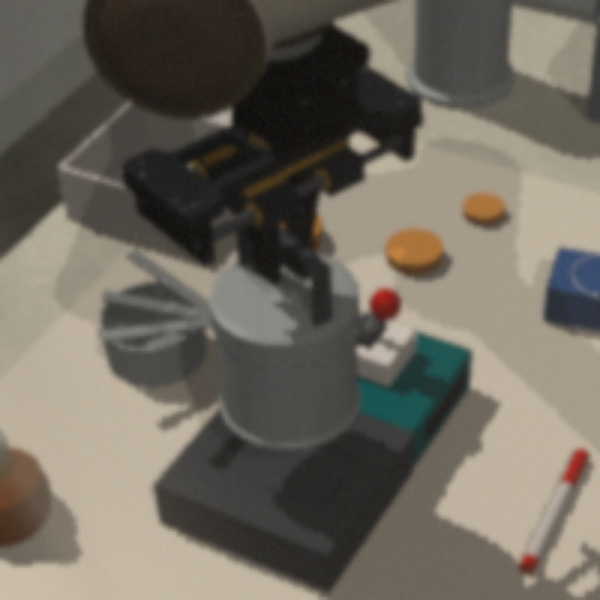

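View pics/w4.png

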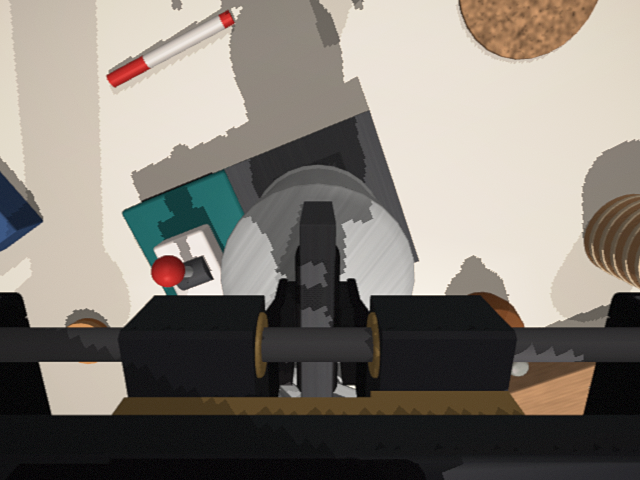

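Call:
move_arm:
  increments: [0,0,0,-0.005,0.006,-0.006,0,0,0,0,-0.01,0.02,-0.02,0,0,0,0,-0.015,0.04,-0.042,0,0,0,0,-0.02,0.064,-0.068,0,0,0,0,-0.024,0.088,-0.094,0,0,0,0,-0.024,0.112,-0.12,0,0,0,0,-0.024,0.135,-0.144,0,0,0,0,-0.024,0.156,-0.166,0,0,0,0,-0.024,0.174,-0.184,0,0,0,0,-0.024,0.187,-0.198,0,0,0,0,-0.024,0.192,-0.204,0,0,0,0,-0.024,0.192,-0.204,0]

```text
time_s: 5.7
tcp_pos: [0.4423, 0.2834, 0.2575]
ee_rot: [[-0.002, 0.382, 0.924], [-0.001, 0.924, -0.382], [-1.0, -0.002, -0.002]]
wrist_force: [-0.2, -0.7, -5.7]
gripper_width: 0.202
```

```bash
python3 -c "
from h import *
inc((.444,.282,.145),67.4);snap('wrist','w5');snap('side','d5');snap('scene','s5')
import cv2
a=cv2.imread('pics/d5.png')[220:470,200:440];b=cv2.imread('pics/s5.png')[90:260,280:440];cv2.imwrite('pics/d5c.png',np.hstack([cv2.resize(a,(400,416)),cv2.resize(b,(390,416))]))"
```

```text
t 5.7 tcp [0.4423 0.2834 0.2575] yaw 67.52 F [-0.2 -0.7 -5.7] w 17.5 q [  50.   11.  -11.   -0.  -68. -163.]
turn [ 0.12 -0.09  0.11] shift [ 0.1125 -0.0004  0.0023] rows~ 2.7
```

View pics/d5c.png

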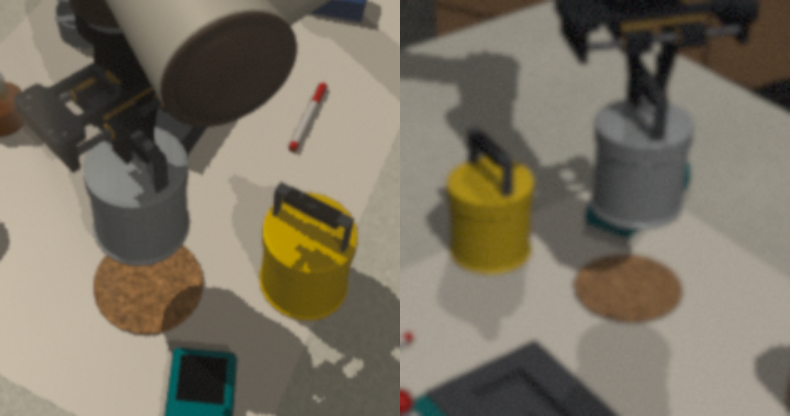

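View pics/w5.png

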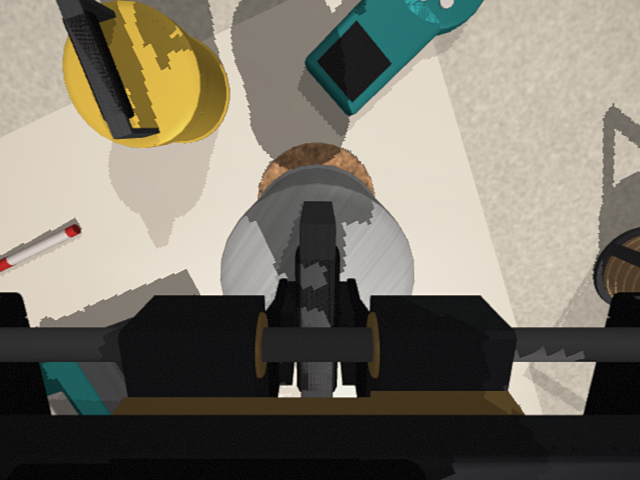

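Call:
move_arm:
  increments: [0,0,0,0.01,0,0.001,0,0,0,0,0.035,0,0.002,0,0,0,0,0.06,0,0.002,0,0,0,0,0.08,0,0.002,0,0,0,0,0.095,0,0.002,0,0,0,0,0.105,0,0.002,0,0,0,0,0.11,0,0.002,0,0,0,0,0.112,0,0.002,0,0,0,0,0.114,0,0.002,0,0,0,0,0.1155,0,0.002,0,0,0,0,0.1165,0,0.002,0,0,0,0,0.1165,0,0.002,0]

```text
time_s: 6.85
tcp_pos: [0.4458, 0.2817, 0.1425]
ee_rot: [[0.001, 0.385, 0.923], [0.001, 0.923, -0.385], [-1.0, 0.001, 0.0]]
wrist_force: [-0.8, -0.4, -5.7]
gripper_width: 0.204
```

```bash
python3 -c "
from h import *
inc((.444,.282,.139),67.4)"
```

```text
t 6.85 tcp [0.4458 0.2817 0.1425] yaw 67.38 F [-0.8 -0.4 -5.7] w 17.7 q [  50.   17.  -20.    0.  -52. -163.]
turn [-0.02  0.02 -0.06] shift [ 0.0035 -0.0004 -0.0018] rows~ 0.1
```

Call:
move_arm:
  increments: [0,0,0,0.001,0,0,0,0,0,0,0.002,0,0,0,0,0,0,0.003,0,0,0,0,0,0,0.0035,0,0,0]

```text
time_s: 7.18
tcp_pos: [0.446, 0.282, 0.1394]
ee_rot: [[0.001, 0.384, 0.923], [0.001, 0.923, -0.384], [-1.0, 0.001, 0.001]]
wrist_force: [-2.2, 2.1, 2.6]
gripper_width: 0.202
```

Call:
move_arm:
  increments: [0,0,0,0,0,0,0.03,0,0,0,0,0,0,0.06,0,0,0,0,0,0,0.06,0,0,0,0,0,0,0.06,0,0,0,0,0,0,0.06,0,0,0,-0.01,0,0,0.06,0,0,0,-0.04,0,0,0.06,0,0,0,-0.08,0,0,0.06,0,0,0,-0.12,0,0,0.06,0,0,0,-0.14,0,0,0.06]

```text
time_s: 8.02
tcp_pos: [0.4473, 0.2823, 0.2849]
ee_rot: [[0.007, 0.384, 0.923], [0.005, 0.923, -0.384], [-1.0, 0.008, 0.005]]
wrist_force: [0.8, -0.4, 0.1]
gripper_width: 0.686
```

```bash
python3 -c "
from h import *
inc((.52,-.28,.28),100);im,C=snap('wrist','w6');snap('side','d6');snap('scene','s6')
import cv2
a=cv2.imread('pics/d6.png')[220:470,200:440];b=cv2.imread('pics/s6.png')[90:260,280:440];cv2.imwrite('pics/d6c.png',np.hstack([cv2.resize(a,(400,416)),cv2.resize(b,(390,416))]))"
```

```text
t 8.02 tcp [0.4473 0.2823 0.2849] yaw 67.42 F [ 0.8 -0.4  0.1] w 59.7 q [  50.   10.   -8.    0.  -71. -163.]
turn [-32.58   0.4   -0.35] shift [ 0.0025 -0.4913  0.2831] rows~ 13.6
```

View pics/d6c.png

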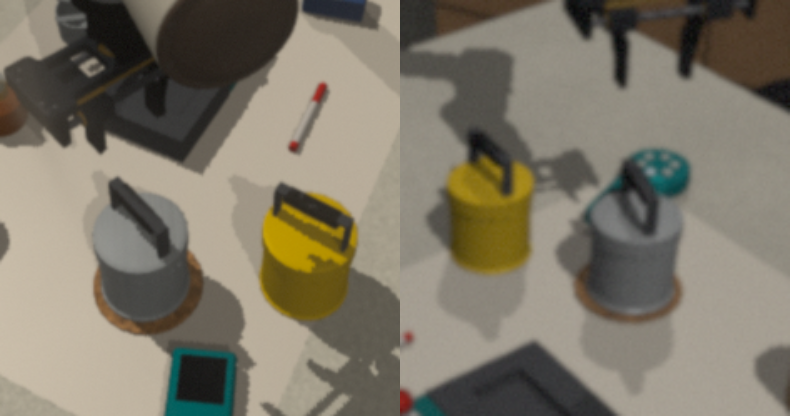

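View pics/w6.png

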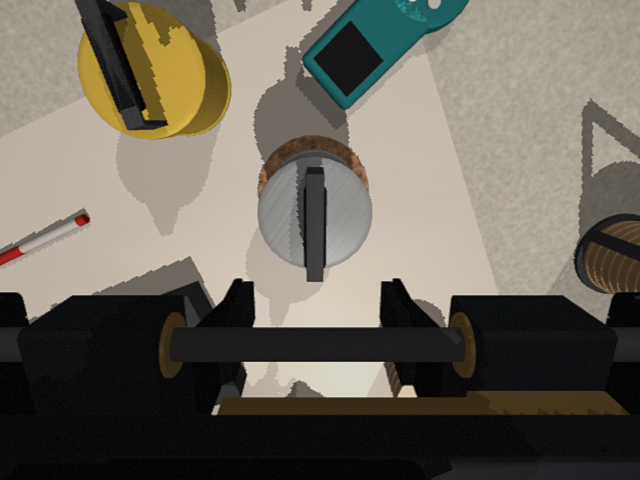

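The canister stands on the mat: lid at wrist (315,210), and the rim of cork is visible around its base in both views. Now the block.

Call:
move_arm:
  increments: [-31,0.4,-0.4,0.003,-0.491,0.283,0.087,-31,0.4,-0.4,0.003,-0.491,0.283,0.087,-31,0.4,-0.4,0.003,-0.491,0.283,0.087,-31,0.4,-0.4,0.003,-0.491,0.283,0.087,-31,0.4,-0.4,0.003,-0.491,0.283,0.087,-31,0.4,-0.4,0.003,-0.491,0.283,0.087,-31,0.4,-0.4,0.003,-0.491,0.283,0.087,-31,0.4,-0.4,0.003,-0.491,0.283,0.087,-31,0.4,-0.4,0.003,-0.491,0.283,0.087,-31,0.4,-0.4,0.003,-0.491,0.283,0.087,-31,0.4,-0.4,0.003,-0.491,0.283,0.087,-31,0.4,-0.4,0.003,-0.491,0.283,0.087]

```text
time_s: 9.17
tcp_pos: [0.5071, -0.2053, 0.2746]
ee_rot: [[-0.01, -0.146, 0.989], [-0.005, 0.989, 0.145], [-1.0, -0.004, -0.011]]
wrist_force: [1.0, -0.1, 0.8]
gripper_width: 0.998
```

```bash
python3 -c "
from h import *
inc((.52,-.275,.25),98.5);im,C=snap('wrist','w7')"
```

```text
t 9.17 tcp [ 0.5071 -0.2053  0.2746] yaw 98.37 F [ 1.  -0.1  0.8] w 86.8 q [ -5.  13.  -6.   0. -71. -77.]
turn [-0.13 -0.64  0.22] shift [ 0.0249 -0.0708  0.0029] rows~ 1.8
```

View pics/w7.png

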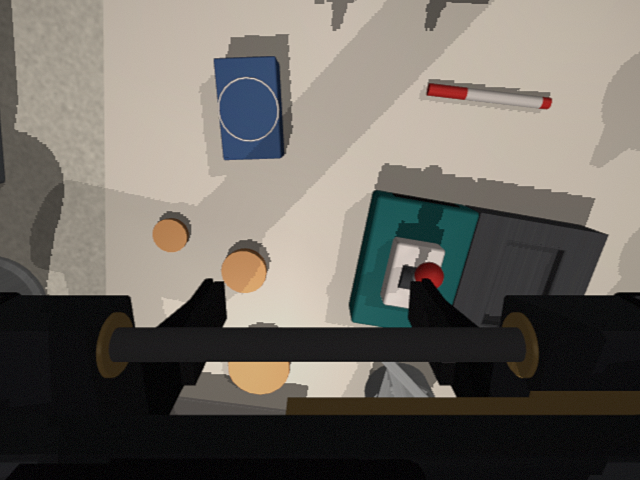

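Call:
move_arm:
  increments: [0,-0.6,0.2,0.025,-0.071,0.003,0.087,0,-0.6,0.2,0.025,-0.071,0.003,0.087,0,-0.6,0.2,0.025,-0.071,0.003,0.087,0,-0.6,0.2,0.025,-0.071,0.003,0.087,0,-0.6,0.2,0.025,-0.071,0.003,0.087]

```text
time_s: 9.63
tcp_pos: [0.5206, -0.273, 0.2503]
ee_rot: [[-0.0, -0.145, 0.989], [-0.0, 0.989, 0.145], [-1.0, -0.0, -0.0]]
wrist_force: [0.5, -0.0, 0.8]
gripper_width: 0.998
```

```bash
cat > m2.py <<'E'
from h import *
import sys
inc((.52,-.275,.25),98.5);im,C=snap('wrist','w8')
h=cv2.cvtColor(im,cv2.COLOR_RGB2HSV)
def comps(lo,hi,z,amin=300):
    m=cv2.inRange(h,lo,hi)
    for k in cv2.findContours(m,cv2.RETR_EXTERNAL,cv2.CHAIN_APPROX_NONE)[0]:
        if cv2.contourArea(k)<amin:continue
        P=np.array([onz(C,p[0],z)[:2] for p in k],np.float32)*1000
        print(k[:,0].mean(0).round(),[np.round(q,1) for q in cv2.minEnclosingCircle(P)],[np.round(q,1) for q in cv2.minAreaRect(P)])
print('amber');comps((8,90,120),(20,255,255),.015)
print('blue');comps((100,80,40),(125,255,255),.04)
E
python3 m2.py
```

```text
t 9.63 tcp [ 0.5206 -0.273   0.2503] yaw 98.35 F [ 0.5 -0.   0.8] w 86.8 q [-12.  18.  -3.   0. -69. -70.]
turn [-0.15 -0.01  0.02] shift [ 0.0003 -0.0018 -0.0009] rows~ 0.0
amber
[312. 377.] [array([ 729.2, -248.6]), np.float64(39.7)] [array([ 735.2, -247.6]), array([48.9, 77.1]), np.float64(8.4)]
[300. 274.] [array([ 600.9, -280.9]), np.float64(26.8)] [array([ 601.5, -280.9]), array([51.7, 51.6]), np.float64(8.4)]
[222. 236.] [array([ 569.1, -370. ]), np.float64(19.9)] [array([ 569.1, -370. ]), array([38.4, 38.5]), np.float64(8.4)]
blue
[318. 137.] [array([ 446.8, -283.4]), np.float64(34.1)] [array([ 447.8, -283.3]), array([37.3, 58.5]), np.float64(10.1)]
[317. 100.] [array([ 419.4, -288.4]), np.float64(28.2)] [array([ 419.4, -288.4]), array([56. , 55.2]), np.float64(8.4)]
[316.  62.] [array([ 391.4, -293.3]), np.float64(34.0)] [array([ 390.6, -293.6]), array([36.8, 58.6]), np.float64(10.9)]
```

View pics/w8.png

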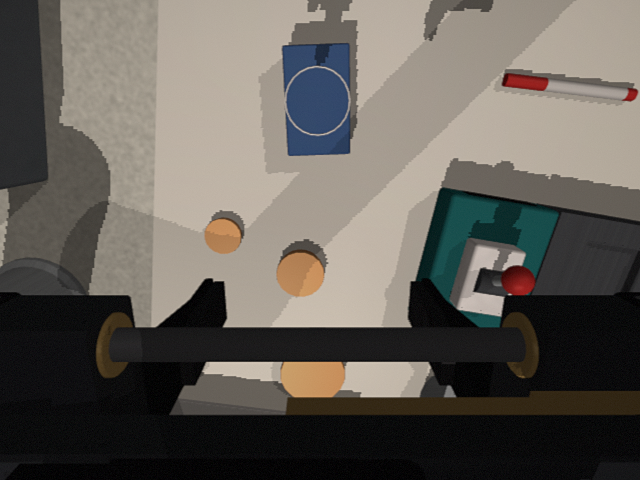

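```bash
python3 -c "
from h import *
inc((.4194,-.2885,.09),100.3);inc((.4194,-.2885,.026),100.3)"
```

```text
t 9.68 tcp [ 0.5209 -0.2726  0.251 ] yaw 98.41 F [-0.5  0.8 -0.4] w 87.2 q [-12.  18.  -3.   0. -69. -70.]
turn [-1.89  0.07  0.05] shift [ 0.1609 -0.0007 -0.103 ] rows~ 4.6
t 9.68 tcp [ 0.5209 -0.2726  0.251 ] yaw 98.41 F [-0.5  0.8 -0.4] w 87.2 q [-12.  18.  -3.   0. -69. -70.]
turn [-1.89  0.07  0.05] shift [ 0.2249 -0.0007 -0.103 ] rows~ 5.9
```

Call:
move_arm:
  increments: [-1.9,0,0,0.03,-0.0005,-0.025,0.087,-1.9,0,0,0.06,-0.0005,-0.055,0.087,-1.9,0,0,0.09,-0.0005,-0.082,0.087,-1.9,0,0,0.12,-0.0005,-0.103,0.087,-1.9,0,0,0.15,-0.0005,-0.103,0.087,-1.9,0,0,0.165,-0.0005,-0.103,0.087,-1.9,0,0,0.165,-0.0005,-0.103,0.087]

```text
time_s: 10.27
tcp_pos: [0.4174, -0.2871, 0.0836]
ee_rot: [[-0.004, -0.179, 0.984], [0.001, 0.984, 0.179], [-1.0, 0.002, -0.003]]
wrist_force: [-0.1, -0.6, 0.6]
gripper_width: 0.997
```

```bash
python3 -c "
from h import *
inc((.4194,-.2885,.026),100.3);im,C=snap('wrist','w9')"
```

```text
t 10.27 tcp [ 0.4174 -0.2871  0.0836] yaw 100.33 F [-0.1 -0.6  0.6] w 86.7 q [-16.  20. -27.  -0. -43. -64.]
turn [ 0.03 -0.19 -0.11] shift [ 0.0576 -0.0019  0.0019] rows~ 1.4
```

View pics/w9.png

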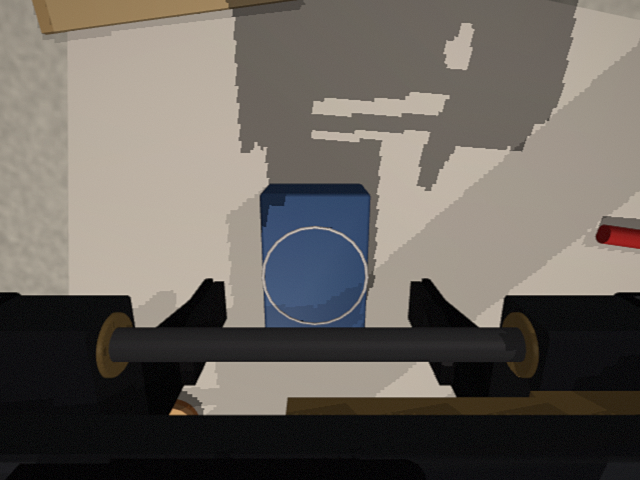

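Call:
move_arm:
  increments: [0,-0.1,0,0.02,-0.001,0.001,0.087,0,-0.1,0,0.04,-0.001,0.001,0.087,0,-0.1,0,0.052,-0.001,0.001,0.087,0,-0.1,0,0.0575,-0.001,0.001,0.087,0,-0.1,0,0.0575,-0.001,0.001,0.06,0,-0.1,0,0.0575,-0.001,0.001,0.03,0,-0.1,0,0.0575,-0.001,0.001,0.03,0,-0.1,0,0.0575,-0.001,0.001,0.03,0,-0.1,0,0.0575,-0.001,0.001,0.03,0,-0.1,0,0.0575,-0.001,0.001,0.03,0,-0.1,0,0.0575,-0.001,0.001,0.03,0,-0.1,0,0.0575,-0.001,0.001,0.03]

```text
time_s: 11.32
tcp_pos: [0.4212, -0.2894, 0.0294]
ee_rot: [[0.005, -0.178, 0.984], [-0.0, 0.984, 0.178], [-1.0, -0.001, 0.004]]
wrist_force: [-0.4, 4.1, 6.7]
gripper_width: 0.686
```

```bash
python3 -c "
from h import *
inc((.4194,-.2885,.026),100.3)"
```

```text
t 11.32 tcp [ 0.4212 -0.2894  0.0294] yaw 100.27 F [-0.4  4.1  6.7] w 59.7 q [-16.  25. -29.  -0. -35. -63.]
turn [-0.03  0.25  0.07] shift [ 0.0034  0.0012 -0.0016] rows~ 0.1
```

Call:
move_arm:
  increments: [0,0,0,0,0,0,0.03,0,0,0,0,0,0,0.03,0,0,0,0,0,0,0.03]

```text
time_s: 11.57
tcp_pos: [0.4212, -0.2894, 0.0294]
ee_rot: [[0.004, -0.178, 0.984], [-0.0, 0.984, 0.178], [-1.0, -0.001, 0.004]]
wrist_force: [-0.3, 5.0, 6.5]
gripper_width: 0.687
```

```bash
python3 -c "
from h import *
inc((.4194,-.2885,.026),100.3);im,C=snap('wrist','w10');snap('scene','s10')
a=cv2.imread('pics/s10.png')[200:350,120:320];cv2.imwrite('pics/s10c.png',cv2.resize(a,None,fx=4,fy=4))"
```

```text
t 11.57 tcp [ 0.4212 -0.2894  0.0294] yaw 100.27 F [-0.3  5.   6.5] w 59.8 q [-16.  25. -29.  -0. -35. -63.]
turn [-0.03  0.25  0.07] shift [ 0.0034  0.0012 -0.0016] rows~ 0.1
```

View pics/s10c.png

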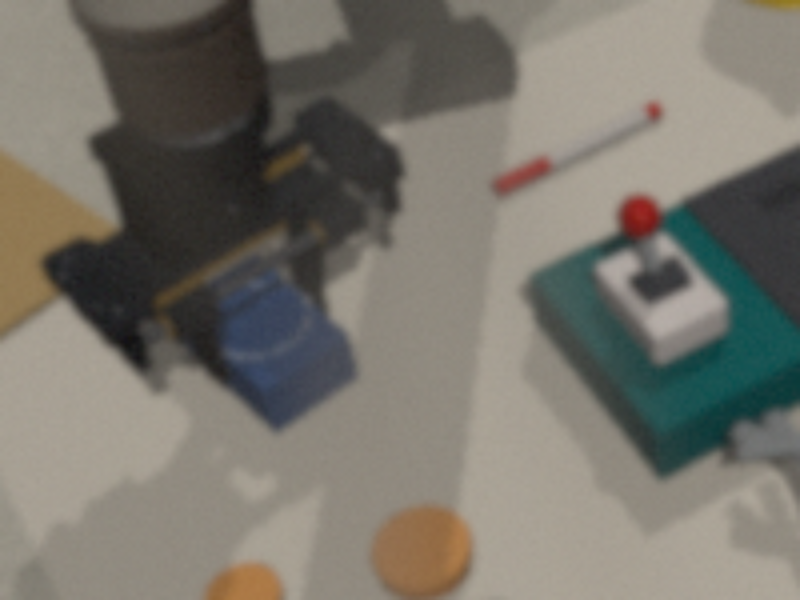

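View pics/w10.png

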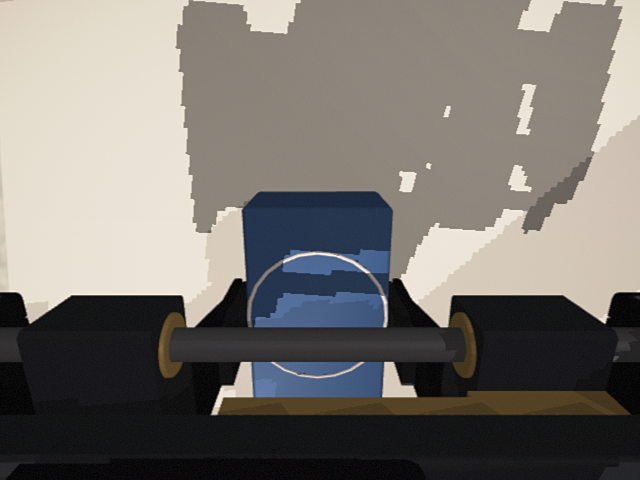

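```bash
python3 -c "
from h import *
s=r.sense();C=cam('wrist',s)
for z in(.04,.042):
    A=[onz(C,p,z) for p in[(317.5,253),(317.5,378),(247,315),(388,315)]]
    R=np.array(s['ee_rot']);print([ (R.T@(a-s['tcp_pos'])).round(4) for a in A])
inc((.682,.036,.21),88.3)"
```

```text
[array([-0.0107,  0.    , -0.0307]), array([-0.0105,  0.0001,  0.029 ]), array([-0.0106, -0.0301, -0.0027]), array([-0.0107,  0.0302, -0.0027])]
[array([-0.0127,  0.    , -0.0314]), array([-0.0125,  0.0001,  0.0275]), array([-0.0126, -0.0297, -0.0037]), array([-0.0127,  0.0297, -0.0038])]
t 11.67 tcp [ 0.4212 -0.2894  0.0294] yaw 100.27 F [0.3 4.4 6. ] w 59.4 q [-16.  25. -29.  -0. -35. -63.]
turn [11.97  0.25  0.05] shift [-0.1796  0.2735  0.3154] rows~ 10.9
```

Call:
move_arm:
  increments: [0,0,0,-0.01,0,0,0.03,0,0,0,-0.04,0,0,0.03,0,0,0,-0.08,0,0,0.03,0,0,0,-0.12,0.005,0.005,0.03,2,0,0,-0.15,0.02,0.02,0.03,4,0,0,-0.17,0.045,0.05,0.03,6,0,0,-0.18,0.07,0.08,0.03,8,0,0,-0.18,0.095,0.11,0.03,10,0,0,-0.18,0.12,0.14,0.03,12,0.2,0,-0.18,0.145,0.17,0.03,12,0.2,0,-0.18,0.17,0.2,0.03,12,0.2,0,-0.18,0.195,0.225,0.03]

```text
time_s: 12.67
tcp_pos: [0.6072, -0.056, 0.2079]
ee_rot: [[-0.002, 0.03, 1.0], [-0.001, 1.0, -0.03], [-1.0, -0.001, -0.002]]
wrist_force: [0.2, -1.2, -5.3]
gripper_width: 0.683
```

```bash
python3 -c "
from h import *
inc((.682,.036,.21),88.3);im,C=snap('wrist','w11')"
```

```text
t 12.67 tcp [ 0.6072 -0.056   0.2079] yaw 88.25 F [ 0.2 -1.2 -5.3] w 59.5 q [  10.   22.   -4.    0.  -65. -102.]
turn [-0.05 -0.11  0.04] shift [-0.0023  0.0942  0.0719] rows~ 2.8
```

View pics/w11.png

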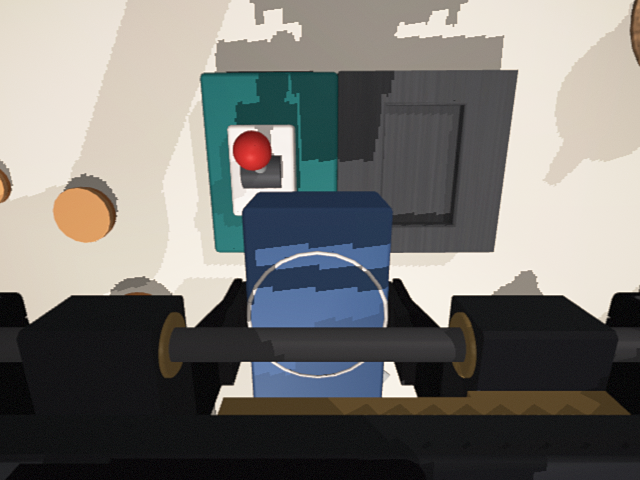

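Call:
move_arm:
  increments: [0,0,0,-0.002,0.025,0.02,0.03,0,0,0,-0.002,0.05,0.04,0.03,0,0,0,-0.002,0.075,0.06,0.03,0,0,0,-0.002,0.09,0.07,0.03,0,0,0,-0.002,0.094,0.072,0.03,0,0,0,-0.002,0.094,0.072,0.03,0,0,0,-0.002,0.094,0.072,0.03]

```text
time_s: 13.3
tcp_pos: [0.6805, 0.0336, 0.2097]
ee_rot: [[-0.003, 0.03, 1.0], [-0.002, 1.0, -0.03], [-1.0, -0.002, -0.003]]
wrist_force: [-0.2, -0.2, -5.3]
gripper_width: 0.685
```

```bash
python3 -c "
from h import *
inc((.682,.036,.21),88.3);im,C=snap('wrist','w12')
a=cv2.imread('pics/w12.png')[30:260,130:480];cv2.imwrite('pics/w12c.png',cv2.resize(a,None,fx=2.28,fy=2.28,interpolation=2))"
```

```text
t 13.3 tcp [0.6805 0.0336 0.2097] yaw 88.26 F [-0.2 -0.2 -5.3] w 59.6 q [  16.   28.    8.    0.  -69. -108.]
turn [-0.04 -0.18  0.1 ] shift [-0.0003  0.0024  0.0015] rows~ 0.1
```

View pics/w12.png

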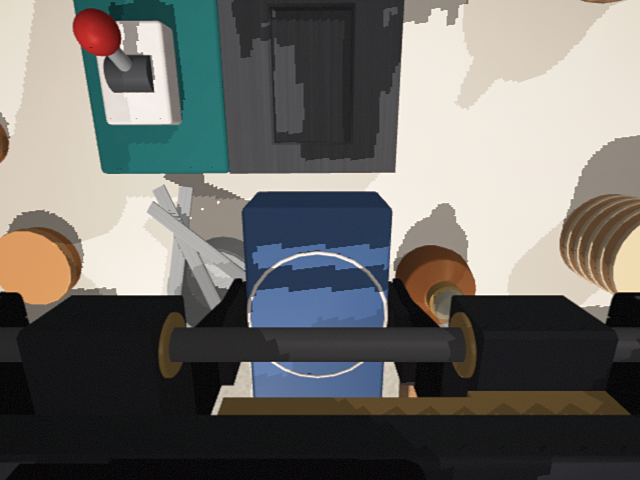

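View pics/w12c.png

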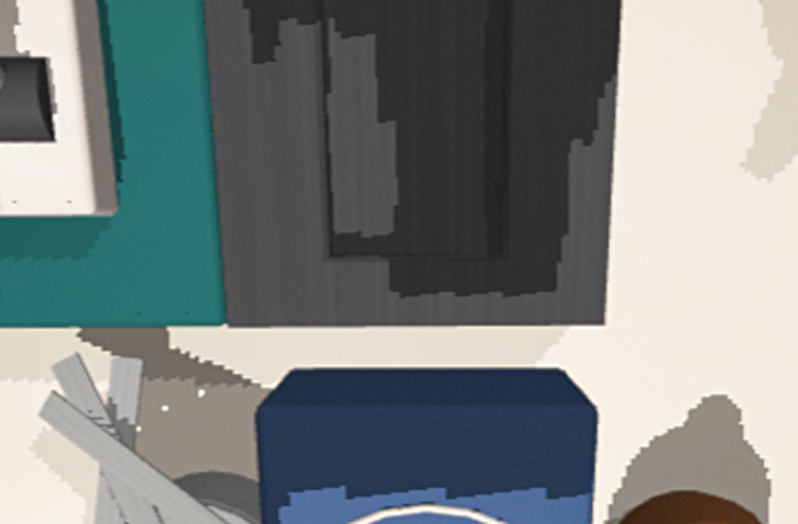

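```bash
python3 -c "
import cv2,numpy as np
a=cv2.imread('pics/w12.png')[0:180,220:410];g=cv2.createCLAHE(6,(4,4)).apply(cv2.cvtColor(a,cv2.COLOR_BGR2GRAY));cv2.imwrite('pics/w12d.png',cv2.resize(g,None,fx=3.3,fy=3.3,interpolation=2))
a=cv2.imread('pics/w11.png')[60:260,330:525];g=cv2.createCLAHE(6,(4,4)).apply(cv2.cvtColor(a,cv2.COLOR_BGR2GRAY));cv2.imwrite('pics/w11d.png',cv2.resize(g,None,fx=3,fy=3,interpolation=2))"
```

```text
(no output)
```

View pics/w12d.png

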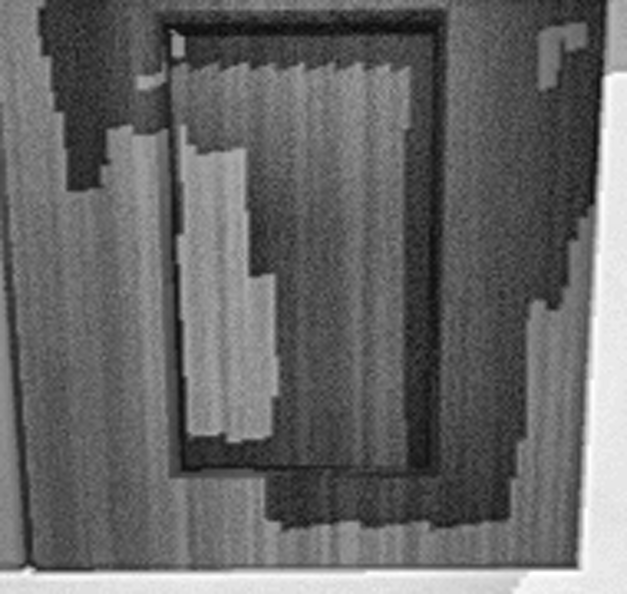

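View pics/w11d.png

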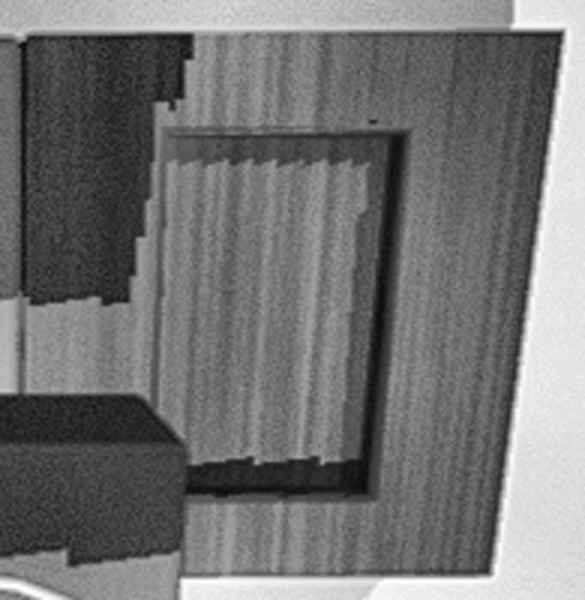

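Run:
```python
from h import *
c=r.calibration('wrist')
def C(pos,R):
    T=np.eye(4);T[:3,:3]=R;T[:3,3]=pos;W=np.linalg.inv(T@np.array(c['tool_from_camera']))
    return (np.array([[c['fx'],0,c['cx']],[0,c['fy'],c['cy']],[0,0,1.]]),W[:3,:3],W[:3,3])
s=r.sense()
C12=C(s['tcp_pos'],s['ee_rot']);print(s['tcp_pos'])
C12=C((.6805,.0336,.2097),s['ee_rot'])
f=lambda C,P,sc,o:np.array([onz(C,np.array(p)/sc+o,.045)[:2] for p in P])*1000
P=f(C12,[(163,12),(447,12),(438,475),(170,475)],3.3,(220,0));print(P.round(1),P.mean(0))
for i in range(4):
    d=P[(i+1)%4]-P[i];print(np.linalg.norm(d).round(1),np.degrees(np.arctan2(d[1],d[0])).round(2))
Q=f(C12,[(580,568),(28,570),(607,0)],3.3,(220,0));print('edge',Q.round(1), Q[0]-Q[1])
R=np.c_[[-.002,-.001,-1],[.03,1,-.001],[1,-.03,-.002]]
C11=C((.6072,-.056,.2079),R)
P=f(C11,[(160,131),(411,131),(377,497)],3,(330,60));print(P.round(1),(P[0]+P[2])/2,np.linalg.norm(P[1]-P[0]),np.linalg.norm(P[2]-P[1]))
for i in range(2):
    d=P[i+1]-P[i];print(np.degrees(np.arctan2(d[1],d[0])).round(2))
Q=f(C11,[(563,33),(490,575)],3,(330,60));print(Q,np.linalg.norm(Q[1]-Q[0]))
```

```text
[0.68051729 0.03319286 0.2102487 ]
[[510.7   2.2]
 [512.7  66.8]
 [614.8  64.4]
 [612.8  -2.8]] [562.76099905  32.64189204]
64.6 88.21
102.2 -1.35
67.2 -91.75
102.2 177.17
edge [[639.1 100.6]
 [635.3 -40.8]
 [511.4 103.1]] [  3.77949771 141.42233286]
[[510.5  -0.8]
 [512.5  66. ]
 [613.   64.5]] [561.75245159  31.85720371] 66.80278618607737 100.60289962318575
88.29
-0.84
[[489.53646381 103.45101382]
 [638.05288872  99.90746409]] 148.55869282390785
```

```bash
python3 -c "
from h import *
inc((.5633,.0323,.095),88.35)"
```

```text
t 13.35 tcp [0.6805 0.0332 0.2102] yaw 88.23 F [-0.2  0.3 -5.7] w 60.0 q [  16.   28.    8.    0.  -69. -108.]
turn [-0.12 -0.13  0.09] shift [ 0.1155 -0.0043 -0.1169] rows~ 3.9
```

Call:
move_arm:
  increments: [-0.1,-0.1,0.1,0,-0.001,-0.02,0.03,-0.1,-0.1,0.1,0.01,-0.002,-0.05,0.03,-0.1,-0.1,0.1,0.03,-0.003,-0.08,0.03,-0.1,-0.1,0.1,0.05,-0.004,-0.105,0.03,-0.1,-0.1,0.1,0.075,-0.0045,-0.117,0.03,-0.1,-0.1,0.1,0.1,-0.0045,-0.117,0.03,-0.1,-0.1,0.1,0.115,-0.0045,-0.117,0.03,-0.1,-0.1,0.1,0.115,-0.0045,-0.117,0.03,-0.1,-0.1,0.1,0.115,-0.0045,-0.117,0.03,-0.1,-0.1,0.1,0.115,-0.0045,-0.117,0.03]

```text
time_s: 14.18
tcp_pos: [0.5658, 0.0326, 0.0977]
ee_rot: [[0.005, 0.029, 1.0], [0.001, 1.0, -0.029], [-1.0, 0.001, 0.005]]
wrist_force: [0.3, 0.3, -4.9]
gripper_width: 0.69
```

```bash
python3 -c "
from h import *
inc((.5633,.0323,.078),88.35);inc((.5633,.0323,.078),88.35);im,C=snap('wrist','w13')
inc((.5633,.0323,.078),88.35)"
```

```text
t 14.18 tcp [0.5658 0.0326 0.0977] yaw 88.36 F [ 0.3  0.3 -4.9] w 60.1 q [  20.   24.  -18.    0.  -48. -111.]
turn [ 0.01  0.3  -0.07] shift [ 0.0197 -0.0004 -0.0026] rows~ 0.5
t 14.18 tcp [0.5658 0.0326 0.0977] yaw 88.36 F [ 0.3  0.3 -4.9] w 60.1 q [  20.   24.  -18.    0.  -48. -111.]
turn [ 0.01  0.3  -0.07] shift [ 0.0197 -0.0004 -0.0026] rows~ 0.5
t 14.23 tcp [0.566  0.0329 0.0979] yaw 88.36 F [ 0.6 -0.6 -5.5] w 59.7 q [  20.   24.  -18.    0.  -48. -111.]
turn [ 0.01  0.33 -0.09] shift [ 0.0199 -0.0007 -0.0028] rows~ 0.5
```

View pics/w13.png

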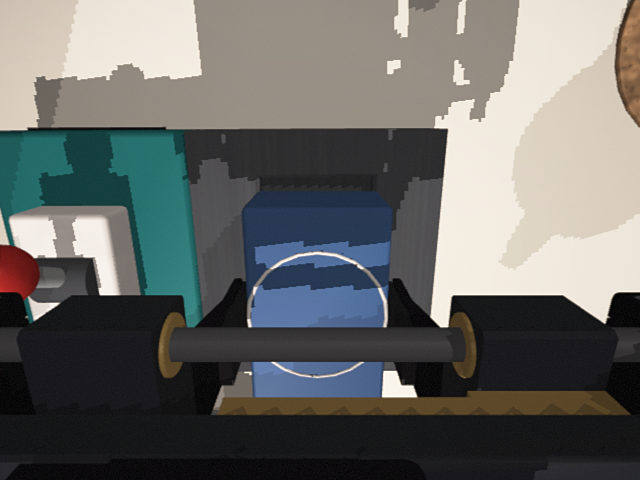

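Call:
move_arm:
  increments: [0,0.3,0,0.005,-0.0005,-0.0027,0.03,0,0.3,0,0.01,-0.0005,-0.0027,0.03,0,0.3,0,0.015,-0.0005,-0.0027,0.03,0,0.3,0,0.019,-0.0005,-0.0027,0.03,0,0.3,0,0.019,-0.0005,-0.0027,0.03,0,0.3,0,0.019,-0.0005,-0.0027,0.03]

```text
time_s: 14.73
tcp_pos: [0.5618, 0.0325, 0.0765]
ee_rot: [[-0.004, 0.028, 1.0], [0.0, 1.0, -0.028], [-1.0, 0.0, -0.004]]
wrist_force: [0.8, 0.1, -5.8]
gripper_width: 0.681
```

```bash
python3 -c "
from h import *
inc((.5633,.0323,.0625),88.35)
im,C=snap('wrist','w14');snap('scene','s14')
a=cv2.imread('pics/s14.png')[170:330,220:420];b=cv2.imread('pics/w14.png')[120:340,180:470];cv2.imwrite('pics/w14c.png',np.hstack([cv2.resize(a,(400,320)),cv2.resize(b,(400,320))]))"
```

```text
t 14.73 tcp [0.5618 0.0325 0.0765] yaw 88.38 F [ 0.8  0.1 -5.8] w 59.2 q [  20.   25.  -19.   -0.  -46. -111.]
turn [ 0.03 -0.23 -0.02] shift [ 0.014  -0.0002  0.0016] rows~ 0.3
```

View pics/w14c.png

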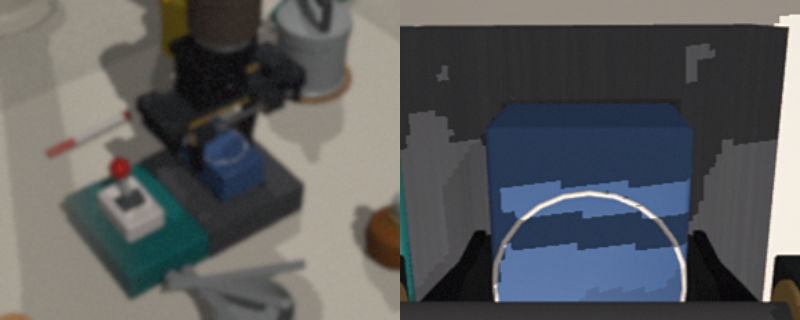

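Call:
move_arm:
  increments: [0,-0.2,0,0,0,0.0014,0.03,0,-0.2,0,0.002,0,0.0014,0.03,0,-0.2,0,0.004,0,0.0014,0.03,0,-0.2,0,0.006,0,0.0014,0.03]

```text
time_s: 15.17
tcp_pos: [0.5634, 0.0326, 0.0709]
ee_rot: [[0.0, 0.028, 1.0], [0.001, 1.0, -0.028], [-1.0, 0.001, 0.0]]
wrist_force: [0.5, -0.8, -5.3]
gripper_width: 0.689
```

```bash
python3 -c "
from h import *
inc((.5633,.0323,.0625),88.35)"
```

```text
t 15.17 tcp [0.5634 0.0326 0.0709] yaw 88.37 F [ 0.5 -0.8 -5.3] w 60.0 q [  20.   26.  -20.   -0.  -45. -111.]
turn [ 0.02  0.03 -0.05] shift [ 0.0084 -0.0003 -0.0001] rows~ 0.2
```

Call:
move_arm:
  increments: [0,0,0,0.002,0,0,0.03,0,0,0,0.004,0,0,0.03,0,0,0,0.006,0,0,0.03,0,0,0,0.0075,0,0,0.03,0,0,0,0.0085,0,0,0.03,0,0,0,0.0085,0,0,0.03]

```text
time_s: 15.67
tcp_pos: [0.5634, 0.0326, 0.0627]
ee_rot: [[0.0, 0.028, 1.0], [0.001, 1.0, -0.028], [-1.0, 0.001, 0.0]]
wrist_force: [-0.7, 0.7, -5.4]
gripper_width: 0.687
```

```bash
python3 -c "
from h import *
inc((.5633,.0323,.0625),88.35)"
```

```text
t 15.67 tcp [0.5634 0.0326 0.0627] yaw 88.38 F [-0.7  0.7 -5.4] w 59.8 q [  20.   26.  -20.   -0.  -44. -111.]
turn [ 0.03  0.03 -0.04] shift [ 0.0002 -0.0003 -0.0001] rows~ 0.0
```

Call:
move_arm:
  increments: [0,0,0,0.001,0,0,0.03,0,0,0,0.002,0,0,0.03,0,0,0,0.003,0,0,0.03]

```text
time_s: 15.92
tcp_pos: [0.5635, 0.0327, 0.0624]
ee_rot: [[0.001, 0.028, 1.0], [0.0, 1.0, -0.028], [-1.0, 0.0, 0.001]]
wrist_force: [-9.2, 3.3, 18.3]
gripper_width: 0.684
```

Call:
move_arm:
  increments: [0,0,0,-0.002,0,0,0.03,0,0,0,-0.002,0,0,0.08,0,0,0,-0.002,0,0,0.08,0,0,0,-0.002,0,0,0.08,0,0,0,-0.002,0,0,0.08,0,0,0,-0.002,0,0,0.08,0,0,0,-0.02,0,0,0.08,0,0,0,-0.05,0,0,0.08,0,0,0,-0.09,0,0.02,0.087,0,0,0,-0.12,0,0.05,0.087,0,0,0,-0.12,0,0.08,0.087,0,0,0,-0.12,0,0.08,0.087]

```text
time_s: 16.92
tcp_pos: [0.6495, 0.0305, 0.1821]
ee_rot: [[0.01, 0.028, 1.0], [0.002, 1.0, -0.028], [-1.0, 0.002, 0.01]]
wrist_force: [-0.1, -0.1, -1.2]
gripper_width: 0.996
```

```bash
python3 -c "
from h import *
inc((.68,-.281,.20),100)
im,C=snap('wrist','w15');snap('scene','s15');snap('side','d15')
a=cv2.imread('pics/s15.png')[170:330,220:420];b=cv2.imread('pics/d15.png')[170:330,220:420];cv2.imwrite('pics/s15c.png',np.hstack([cv2.resize(a,(400,320)),cv2.resize(b,(400,320))]))"
```

```text
t 16.92 tcp [0.6495 0.0305 0.1821] yaw 88.37 F [-0.1 -0.1 -1.2] w 86.6 q [  17.   26.   -0.    0.  -63. -109.]
turn [-11.63   0.57  -0.06] shift [-0.0181 -0.3104  0.0396] rows~ 7.5
```

View pics/s15c.png

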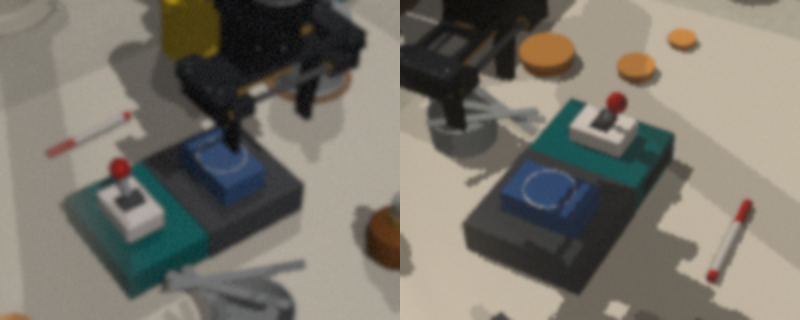

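View pics/w15.png

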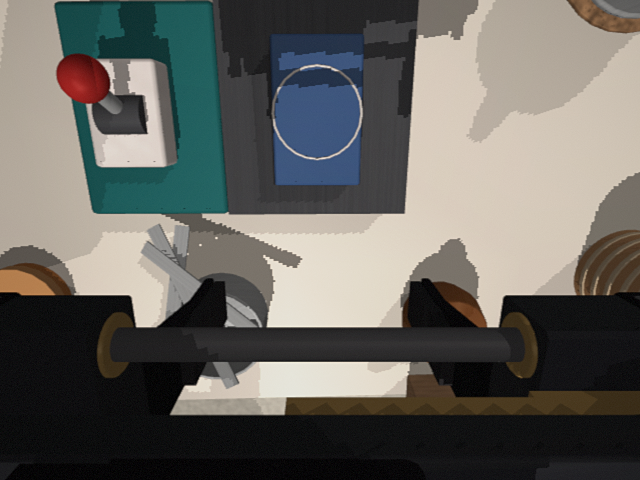

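The block is seated squarely in the pocket, with its ring at wrist (317,112). Next is the medium disc, measured at 53.6 mm at (0.601,-0.281).

```bash
python3 -c "
from h import *
C=cam('wrist')
A=np.array([onz(C,p,.073) for p in[(273,112),(362,112),(317.5,65),(317.5,159)]]);print(A.round(4),(A[0]+A[1])/2,(A[2]+A[3])/2,np.linalg.norm(A[0]-A[1]),np.linalg.norm(A[2]-A[3]))
inc((.601,-.281,.18),100);inc((.601,-.281,.06),100)"
```

```text
[[0.5525 0.0032 0.073 ]
 [0.5542 0.0618 0.073 ]
 [0.525  0.0333 0.073 ]
 [0.5837 0.0317 0.073 ]] [0.55336609 0.03250691 0.073     ] [0.55435814 0.03248006 0.073     ] 0.058626786869247764 0.058769832409516734
t 17.07 tcp [0.6426 0.0301 0.1784] yaw 88.34 F [-0.9  0.  -0.2] w 86.9 q [  17.   26.   -1.   -0.  -63. -109.]
turn [-11.66  -0.1   -0.04] shift [-0.0018 -0.3121 -0.0326] rows~ 7.5
t 17.07 tcp [0.6426 0.0301 0.1784] yaw 88.34 F [-0.9  0.  -0.2] w 86.9 q [  17.   26.   -1.   -0.  -63. -109.]
turn [-11.66  -0.1   -0.04] shift [ 0.1182 -0.3122 -0.0324] rows~ 8.0
```

Call:
move_arm:
  increments: [-2,0,0,0,-0.03,-0.003,0.087,-4,0,0,0,-0.07,-0.007,0.087,-6,0,0,0,-0.11,-0.011,0.087,-8,0,0,0,-0.15,-0.015,0.087,-10,0,0,0,-0.19,-0.02,0.087,-11.6,0,0,0.01,-0.23,-0.024,0.087,-11.6,0,0,0.04,-0.27,-0.028,0.087,-11.6,0,0,0.07,-0.3,-0.032,0.087,-11.6,0,0,0.1,-0.312,-0.0325,0.087,-11.6,0,0,0.118,-0.312,-0.0325,0.087,-11.6,0,0,0.118,-0.312,-0.0325,0.087,-11.6,0,0,0.118,-0.312,-0.0325,0.087]

```text
time_s: 18.07
tcp_pos: [0.6006, -0.2804, 0.0601]
ee_rot: [[-0.003, -0.173, 0.985], [0.001, 0.985, 0.173], [-1.0, 0.002, -0.003]]
wrist_force: [0.5, 0.7, 0.3]
gripper_width: 1.002
```

```bash
python3 -c "
from h import *
inc((.601,-.281,.02),100);im,C=snap('wrist','w16');inc((.601,-.281,.02),100)"
```

```text
t 18.07 tcp [ 0.6006 -0.2804  0.0601] yaw 99.99 F [0.5 0.7 0.3] w 87.2 q [-11.  34.  -5.  -0. -51. -69.]
turn [-0.01 -0.17 -0.1 ] shift [ 0.0401 -0.0007  0.0004] rows~ 1.0
t 18.12 tcp [ 0.6022 -0.2803  0.0621] yaw 100.05 F [ 0.7  1.3 -0.3] w 86.8 q [-11.  34.  -5.  -0. -51. -69.]
turn [0.05 0.04 0.01] shift [ 0.0421 -0.0005 -0.0013] rows~ 1.0
```

View pics/w16.png

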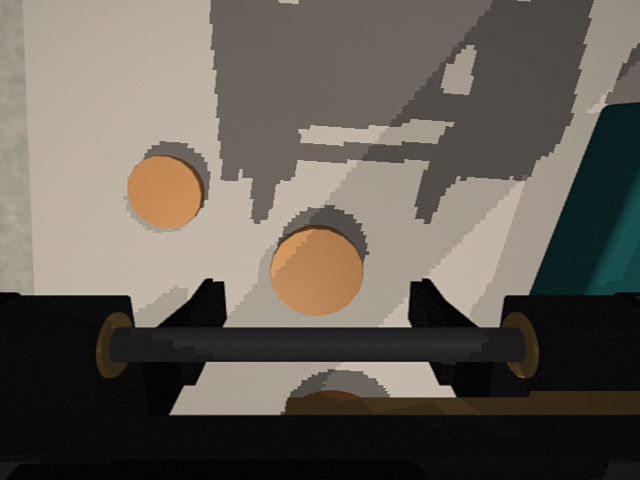

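Call:
move_arm:
  increments: [0,0,0,0.015,-0.0005,0,0.087,0,0,0,0.03,-0.0005,0,0.087,0,0,0,0.041,-0.0005,0,0.087,0,0,0,0.041,-0.0005,0,0.087,0,0,0,0.041,-0.0005,0,0.087]

```text
time_s: 18.53
tcp_pos: [0.6027, -0.2806, 0.0213]
ee_rot: [[0.001, -0.175, 0.985], [0.0, 0.985, 0.175], [-1.0, 0.0, 0.001]]
wrist_force: [0.4, -0.0, -0.2]
gripper_width: 0.996
```

```bash
python3 -c "
from h import *
T=np.eye(4);c=r.calibration('wrist')
T[:3,:3]=Rd(100);T[:3,3]=(.6014,-.2804,.0612);W=np.linalg.inv(T@np.array(c['tool_from_camera']))
C=(np.array([[c['fx'],0,c['cx']],[0,c['fy'],c['cy']],[0,0,1.]]),W[:3,:3],W[:3,3])
A=np.array([onz(C,p,.015) for p in[(270,270),(363,270),(317,226),(317,315)]]);print(A.mean(0),np.linalg.norm(A[0]-A[1]),np.linalg.norm(A[2]-A[3]),(A[2]+A[3])/2)
inc((.601,-.281,.011),100)"
```

```text
[ 0.60107115 -0.28083163  0.015     ] 0.05339328932475629 0.054799050548409056 [ 0.6016872  -0.28057562  0.015     ]
t 18.53 tcp [ 0.6027 -0.2806  0.0213] yaw 100.05 F [ 0.4 -0.  -0.2] w 86.7 q [-11.  37.  -7.  -0. -46. -69.]
turn [ 0.05  0.08 -0.  ] shift [ 0.0103 -0.0001 -0.0018] rows~ 0.2
```

Call:
move_arm:
  increments: [0,0,0,0.005,0,-0.001,0.087,0,0,0,0.0095,0,-0.001,0.087,0,0,0,0.0095,0,-0.001,0.08,0,0,0,0.0095,0,-0.001,0.06,0,0,0,0.0095,0,-0.001,0.03,0,0,0,0.0095,0,-0.001,0.03,0,0,0,0.0095,0,-0.001,0.03,0,0,0,0.0095,0,-0.001,0.03,0,0,0,0.0095,0,-0.001,0.03,0,0,0,0.0095,0,-0.001,0.03,0,0,0,0.0095,0,-0.001,0.03,0,0,0,0.0095,0,-0.001,0.03]

```text
time_s: 19.53
tcp_pos: [0.6012, -0.2813, 0.0109]
ee_rot: [[0.001, -0.173, 0.985], [0.001, 0.985, 0.173], [-1.0, 0.001, 0.001]]
wrist_force: [-1.0, -0.0, 0.2]
gripper_width: 0.61
```

```bash
python3 -c "
from h import *
inc((.601,-.281,.011),100);im,C=snap('wrist','w17')"
```

```text
t 19.53 tcp [ 0.6012 -0.2813  0.0109] yaw 99.97 F [-1.  -0.   0.2] w 53.0 q [-11.  38.  -7.  -0. -45. -69.]
turn [-0.03  0.04 -0.03] shift [-0.0001  0.0003 -0.0001] rows~ 0.0
```

View pics/w17.png

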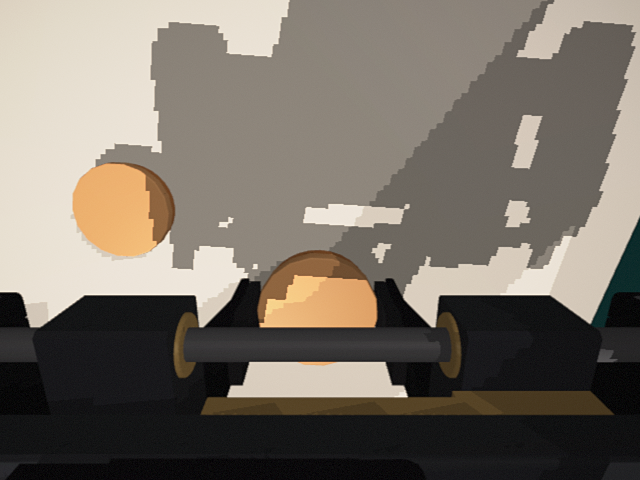

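```bash
python3 -c "
from h import *
inc((.5623,.0325,.18),88.4)"
```

```text
t 19.58 tcp [ 0.6012 -0.2813  0.0109] yaw 99.98 F [ 0.  -0.7  0.8] w 52.9 q [-11.  38.  -7.  -0. -45. -69.]
turn [11.58  0.04 -0.04] shift [-0.1689  0.3159  0.0162] rows~ 8.6
```

Call:
move_arm:
  increments: [0,0,0,-0.01,0,0,0.03,0,0,0,-0.04,0,0,0.03,0,0,0,-0.08,0.005,0,0.03,0,0,0,-0.12,0.02,0,0.03,2,0,0,-0.15,0.05,0,0.03,4,0,0,-0.165,0.085,0.002,0.03,6,0,0,-0.169,0.12,0.004,0.03,8,0,0,-0.169,0.155,0.006,0.03,10,0,0,-0.169,0.19,0.008,0.03,11.6,0,0,-0.169,0.225,0.01,0.03,11.6,0,0,-0.169,0.26,0.013,0.03,11.6,0,0,-0.169,0.29,0.015,0.03]

```text
time_s: 20.58
tcp_pos: [0.5651, 0.0089, 0.1809]
ee_rot: [[0.001, 0.028, 1.0], [0.001, 1.0, -0.028], [-1.0, 0.001, 0.001]]
wrist_force: [0.1, 0.0, -0.2]
gripper_width: 0.61
```

```bash
python3 -c "
from h import *
inc((.5623,.0325,.10),88.4)"
```

```text
t 20.58 tcp [0.5651 0.0089 0.1809] yaw 88.41 F [ 0.1  0.  -0.2] w 53.1 q [  17.   19.  -12.   -0.  -59. -109.]
turn [ 0.01  0.08 -0.07] shift [ 0.0809  0.0235 -0.0036] rows~ 2.0
```

Call:
move_arm:
  increments: [0,0,0,0,0.015,-0.002,0.03,0,0,0,0.01,0.024,-0.003,0.03,0,0,0,0.035,0.024,-0.003,0.03,0,0,0,0.06,0.024,-0.003,0.03,0,0,0,0.075,0.024,-0.003,0.03,0,0,0,0.081,0.024,-0.003,0.03,0,0,0,0.081,0.024,-0.003,0.03,0,0,0,0.081,0.024,-0.003,0.03]

```text
time_s: 21.25
tcp_pos: [0.5638, 0.0306, 0.0993]
ee_rot: [[0.001, 0.029, 1.0], [0.0, 1.0, -0.029], [-1.0, 0.001, 0.001]]
wrist_force: [1.2, -0.2, 0.4]
gripper_width: 0.613
```

```bash
python3 -c "
from h import *
inc((.5623,.0325,.0845),88.4);snap('wrist','w18');inc((.5623,.0325,.0845),88.4)"
```

```text
t 21.25 tcp [0.5638 0.0306 0.0993] yaw 88.35 F [ 1.2 -0.2  0.4] w 53.3 q [  20.   24.  -18.   -0.  -48. -111.]
turn [-0.05  0.05 -0.03] shift [ 0.0148  0.0019 -0.0015] rows~ 0.4
t 21.3 tcp [0.5642 0.0308 0.1   ] yaw 88.36 F [ 0.4 -0.   0.2] w 53.1 q [  20.   24.  -18.   -0.  -48. -111.]
turn [-0.04  0.13 -0.06] shift [ 0.0155  0.0016 -0.002 ] rows~ 0.4
```

View pics/w18.png

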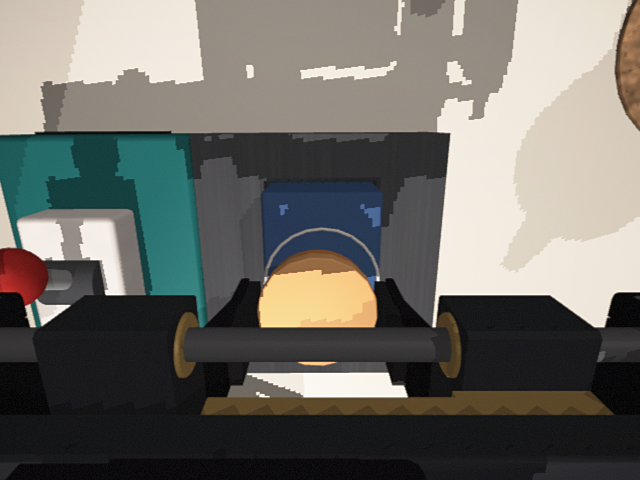

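Call:
move_arm:
  increments: [0,0,0,0.004,0.0018,-0.0018,0.03,0,0,0,0.008,0.0018,-0.0018,0.03,0,0,0,0.011,0.0018,-0.0018,0.03,0,0,0,0.013,0.0018,-0.0018,0.03,0,0,0,0.014,0.0018,-0.0018,0.03,0,0,0,0.014,0.0018,-0.0018,0.03]

```text
time_s: 21.8
tcp_pos: [0.5614, 0.0328, 0.0847]
ee_rot: [[-0.0, 0.028, 1.0], [0.001, 1.0, -0.028], [-1.0, 0.001, -0.0]]
wrist_force: [-0.1, -0.7, -0.7]
gripper_width: 0.607
```

Call:
move_arm:
  increments: [0,0,0,0.0005,0,0.0005,0.03,0,0,0,0.001,0,0.0005,0.03,0,0,0,0.0015,0,0.0005,0.03]

```text
time_s: 22.05
tcp_pos: [0.5623, 0.0329, 0.0839]
ee_rot: [[0.001, 0.028, 1.0], [0.001, 1.0, -0.028], [-1.0, 0.001, 0.001]]
wrist_force: [-1.5, 0.0, 3.9]
gripper_width: 0.614
```

Call:
move_arm:
  increments: [0,0,0,0,0,0,0.06,0,0,0,0,0,0,0.08,0,0,0,0,0,0,0.08,0,0,0,0,0,0,0.08,0,0,0,0,0,0,0.08,0,0,0,0,0,0,0.08,0,0,0,-0.02,0,0,0.08,0,0,0,-0.05,0,0,0.08,0,0,0,-0.08,0,0.02,0.08,0,0,0,-0.1,0,0.05,0.08,0,0,0,-0.1,0,0.08,0.08,0,0,0,-0.1,0,0.08,0.08]

```text
time_s: 23.05
tcp_pos: [0.647, 0.0306, 0.1847]
ee_rot: [[0.007, 0.029, 1.0], [0.001, 1.0, -0.029], [-1.0, 0.002, 0.007]]
wrist_force: [0.7, -0.4, -0.3]
gripper_width: 0.92
```

Call:
move_arm:
  increments: [0,0,0,0,0,0,0,0,0,0,0,0,0,0]

```text
time_s: 23.22
tcp_pos: [0.6411, 0.0303, 0.1824]
ee_rot: [[-0.002, 0.029, 1.0], [0.0, 1.0, -0.029], [-1.0, 0.0, -0.002]]
wrist_force: [-0.5, -0.1, 0.8]
gripper_width: 0.841
```

```bash
python3 -c "
from h import *
im,C=snap('wrist','w19')
inc((.5,-.10,.13),88.4)
h=cv2.cvtColor(im,cv2.COLOR_RGB2HSV)
m=cv2.inRange(h,(8,90,120),(20,255,255))
for k in cv2.findContours(m,cv2.RETR_EXTERNAL,cv2.CHAIN_APPROX_NONE)[0]:
    if cv2.contourArea(k)<300: continue
    P=np.array([onz(C,p[0],.088)[:2] for p in k],np.float32)*1000;print(k[:,0].mean(0),cv2.minEnclosingCircle(P))
m=cv2.inRange(h,(100,80,30),(125,255,255))
for k in cv2.findContours(m,cv2.RETR_EXTERNAL,cv2.CHAIN_APPROX_NONE)[0]:
    if cv2.contourArea(k)<300: continue
    P=np.array([onz(C,p[0],.073)[:2] for p in k],np.float32)*1000;print('blue',cv2.minAreaRect(P))
"
```

```text
t 23.27 tcp [0.6408 0.0303 0.1827] yaw 88.37 F [-0.8  0.3  0.8] w 69.3 q [  17.   26.   -1.   -0.  -64. -109.]
turn [-0.03 -0.1  -0.02] shift [ 0.0529 -0.1343 -0.137 ] rows~ 4.8
[ 22.29824561 290.24561404] ((669.4349365234375, -183.458984375), 17.255268096923828)
[317.3625     127.77083333] ((562.3654174804688, 32.361995697021484), 26.840055465698242)
[577.71590909  17.97727273] ((504.7644958496094, 187.6404571533203), 9.380635261535645)
blue ((590.3969116210938, 31.604326248168945), (59.882076263427734, 38.686946868896484), 88.39856719970703)
blue ((533.7108764648438, 33.046409606933594), (59.98313903808594, 38.33845520019531), 88.36796569824219)
```

View pics/w19.png

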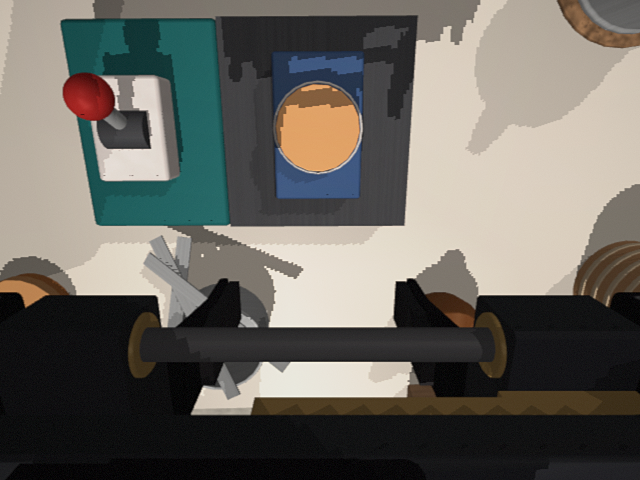

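The dish is centred in the ring (562.4,32.4 against the block's 562.1,32.3 mm). Now the lever: I'll close the fingers, come in on the warmer's -x side and push towards +x.

```bash
python3 -c "
from h import *
inc((.49,-.097,.183),88.4)"
```

```text
t 23.27 tcp [0.6408 0.0303 0.1827] yaw 88.37 F [-0.8  0.3  0.8] w 69.3 q [  17.   26.   -1.   -0.  -64. -109.]
turn [-0.03 -0.1  -0.02] shift [-1.000e-04 -1.316e-01 -1.471e-01] rows~ 4.7
```

Call:
move_arm:
  increments: [0,0,0,0,-0.025,-0.03,0,0,0,0,0,-0.05,-0.06,0,0,0,0,0,-0.075,-0.09,0,0,0,0,0,-0.1,-0.12,0,0,0,0,0,-0.123,-0.147,0,0,0,0,0,-0.123,-0.147,0,0,0,0,0,-0.123,-0.147,0,0,0,0,0,-0.123,-0.147,0,0,0,0,0,-0.123,-0.147,0,0,0,0,0,-0.123,-0.147,0,0,0,0,0,-0.123,-0.147,0,0,0,0,0,-0.123,-0.147,0]

```text
time_s: 24.27
tcp_pos: [0.492, -0.0878, 0.183]
ee_rot: [[-0.0, 0.028, 1.0], [0.001, 1.0, -0.028], [-1.0, 0.001, -0.0]]
wrist_force: [-0.3, -0.2, 0.3]
gripper_width: 0.01
```

```bash
python3 -c "
from h import *
inc((.49,-.097,.10),88.4)"
```

```text
t 24.27 tcp [ 0.492  -0.0878  0.183 ] yaw 88.42 F [-0.3 -0.2  0.3] w 0.9 q [   9.   12.  -21.   -0.  -57. -100.]
turn [ 0.02 -0.01 -0.04] shift [ 0.083  -0.0093 -0.0017] rows~ 2.0
```

Call:
move_arm:
  increments: [0,0,0,0.02,-0.009,0,0,0,0,0,0.045,-0.009,0,0,0,0,0,0.07,-0.009,0,0,0,0,0,0.083,-0.009,0,0,0,0,0,0.083,-0.009,0,0,0,0,0,0.083,-0.009,0,0]

```text
time_s: 24.77
tcp_pos: [0.4915, -0.0972, 0.0999]
ee_rot: [[-0.001, 0.028, 1.0], [0.0, 1.0, -0.028], [-1.0, 0.0, -0.001]]
wrist_force: [0.6, -0.3, 0.4]
gripper_width: 0.006
```

```bash
python3 -c "
from h import *
inc((.555,-.0975,.10),88.4);snap('scene','s20');snap('side','d20')
a=cv2.imread('pics/s20.png')[170:330,220:420];b=cv2.imread('pics/d20.png')[170:330,220:420];cv2.imwrite('pics/s20c.png',np.hstack([cv2.resize(a,(400,320)),cv2.resize(b,(400,320))]))"
```

```text
t 24.77 tcp [ 0.4915 -0.0972  0.0999] yaw 88.4 F [ 0.6 -0.3  0.4] w 0.5 q [  7.  18. -27.  -0. -45. -99.]
turn [ 0.   -0.07 -0.01] shift [-0.0002  0.0015  0.0635] rows~ 1.5
```

View pics/s20c.png

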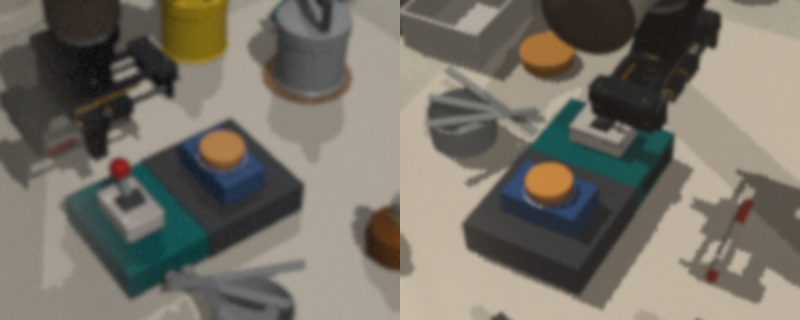

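Call:
move_arm:
  increments: [0,0,0,0,0,0.01,0,0,0,0,0,0,0.02,0,0,0,0,0,0,0.027,0,0,0,0,0,0,0.034,0,0,0,0,0,0,0.041,0,0,0,0,0,0,0.048,0,0,0,0,0,0,0.054,0,0,0,0,0,0,0.059,0,0,0,0,0,0,0.063,0]

```text
time_s: 25.62
tcp_pos: [0.5551, -0.099, 0.1002]
ee_rot: [[0.001, 0.028, 1.0], [0.001, 1.0, -0.028], [-1.0, 0.001, 0.001]]
wrist_force: [-0.5, 1.1, 0.5]
gripper_width: 0.005
```

```bash
python3 -c "
from h import *
inc((.56,-.0975,.10),88.4);snap('scene','s21')
a=cv2.imread('pics/s21.png')[220:320,230:350];cv2.imwrite('pics/s21c.png',cv2.resize(a,(720,600),interpolation=2))"
```

```text
t 25.62 tcp [ 0.5551 -0.099   0.1002] yaw 88.37 F [-0.5  1.1  0.5] w 0.4 q [  6.  23. -18.  -0. -48. -98.]
turn [-0.03  0.03 -0.05] shift [0.0002 0.0016 0.0049] rows~ 0.1
```

View pics/s21c.png

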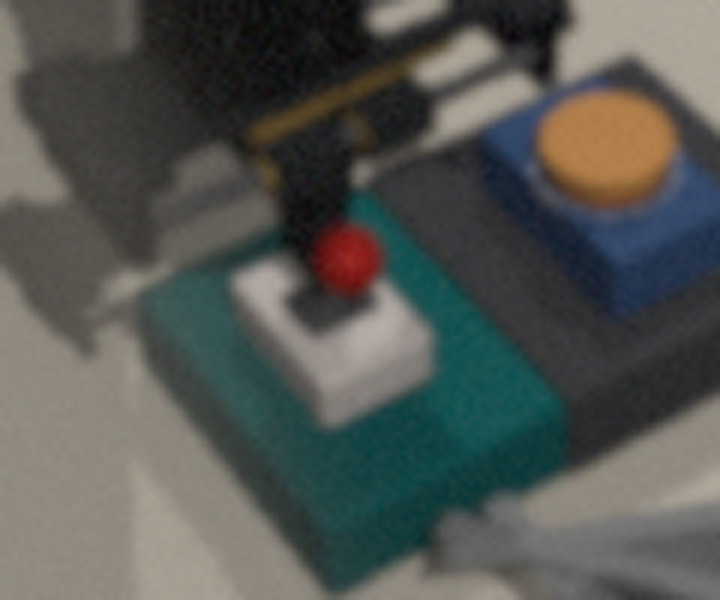

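Call:
move_arm:
  increments: [0,0,0,0,0.001,0.003,0,0,0,0,0,0.001,0.006,0,0,0,0,0,0.001,0.009,0]

```text
time_s: 25.92
tcp_pos: [0.5578, -0.0985, 0.0996]
ee_rot: [[-0.013, 0.029, 0.999], [0.001, 1.0, -0.029], [-1.0, 0.0, -0.013]]
wrist_force: [-17.4, 3.6, 12.6]
gripper_width: 0.006
```

```bash
python3 -c "
from h import *
C=cam('scene')
print(onz(C,(280,254),.1075),onz(C,(287.8,263.3),.1075))
im,_=snap('scene','s22')
h=cv2.cvtColor(im,cv2.COLOR_RGB2HSV)
m=cv2.inRange(h,(0,170,100),(6,255,255))
for k in cv2.findContours(m,cv2.RETR_EXTERNAL,cv2.CHAIN_APPROX_NONE)[0]:
    if cv2.contourArea(k)>20:
        u=k[:,0].mean(0);print(u,onz(C,u,.1075))
inc((.56,-.0975,.10),88.4)"
```

```text
[ 0.54394481 -0.09490337  0.1075    ] [ 0.5791149  -0.09681622  0.1075    ]
[288.36 263.4 ] [ 0.58010837 -0.0959844   0.1075    ]
t 25.97 tcp [ 0.5577 -0.0985  0.0996] yaw 88.32 F [-12.    2.    7.5] w 0.4 q [  6.  24. -17.  -0. -50. -98.]
turn [-0.08 -0.79 -0.01] shift [-0.0004  0.0011  0.0022] rows~ 0.1
```

The 17 N reaction says the lever is at its stop. Backing off.

Call:
move_arm:
  increments: [0,0,0,0,0,-0.01,0,0,0,0,0,0,-0.03,0,0,0,0,0,0,-0.06,0,0,0,0,-0.03,0,-0.08,0,0,0,0,-0.07,0,-0.09,0,0,0,0,-0.11,0,-0.09,0,0,0,0,-0.15,0,-0.09,0,0,0,0,-0.15,0,-0.09,0,0,0,0,-0.15,0,-0.09,0,0,0,0,-0.15,0,-0.09,0]

```text
time_s: 26.8
tcp_pos: [0.4732, -0.0957, 0.2502]
ee_rot: [[0.002, 0.029, 1.0], [0.002, 1.0, -0.029], [-1.0, 0.002, 0.002]]
wrist_force: [-0.9, 0.7, -0.7]
gripper_width: 0.003
```

```bash
python3 -c "
from h import *
inc((.56,-.0975,.10),88.4);snap('scene','s23');im,C=snap('side','d23')
a=cv2.imread('pics/s23.png')[140:340,200:440];b=cv2.imread('pics/d23.png')[180:420,200:430];cv2.imwrite('pics/s23c.png',np.hstack([cv2.resize(a,(400,400)),cv2.resize(b,(400,400))]))
for n in('s23','d23'):
  C=cam('scene' if n[0]=='s' else 'side')
  h=cv2.cvtColor(cv2.imread('pics/%s.png'%n),cv2.COLOR_BGR2HSV);m=cv2.inRange(h,(0,170,100),(6,255,255))
  for k in cv2.findContours(m,cv2.RETR_EXTERNAL,cv2.CHAIN_APPROX_NONE)[0]:
    if cv2.contourArea(k)>20:
        u=k[:,0].mean(0);print(n,u,onz(C,u,.1075))
"
```

```text
t 26.8 tcp [ 0.4732 -0.0957  0.2502] yaw 88.36 F [-0.9  0.7 -0.7] w 0.3 q [  8.   7. -17.  -0. -66. -99.]
turn [-0.04  0.09 -0.09] shift [0.1503 0.0004 0.0866] rows~ 4.2
s23 [288.52173913 263.60869565] [ 0.58086159 -0.09605054  0.1075    ]
d23 [313.63157895 215.63157895] [ 0.58216758 -0.09983971  0.1075    ]
```

View pics/s23c.png

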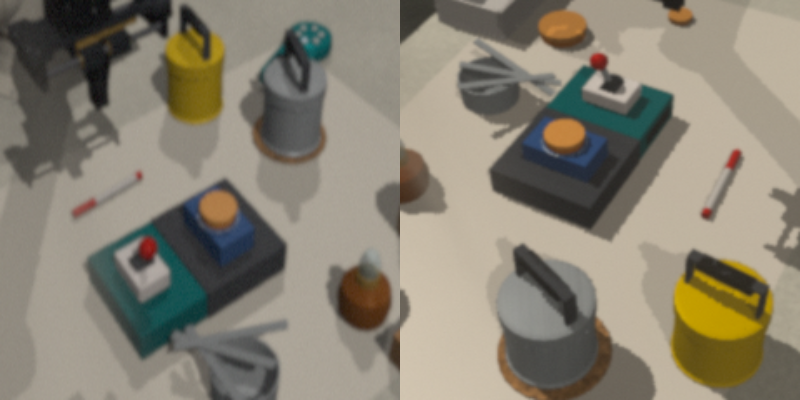

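```bash
python3 -c "
from h import *
print(r.finish_job())"
```

```text
the job is handed in; nothing more can be done
None
```

The job is handed in at 26.8 s of the 72 s allowed. `finish_job` gave no verdict. Everything below comes from my last camera and force readings.

- **Canister:** it stands upright on the cork mat, let go. I released it about 2 mm from the measured mat centre. The side and scene views show cork around its base; I did not measure its tilt.
- **Block:** it is in the pocket. It met the floor at the tool height expected for fully home (62.4 mm). The final wrist view put its centre within about 1 mm of the measured pocket centre, and its axis lines up with the warmer's.
- **Dish:** I used the medium disc, which measured about 53.6 mm. It sits within about 0.5 mm of the block's middle, inside the ring.
- **Lever:** I pushed it until about 17 N built up, which I took as its stop. After I backed off, the ball read x = 0.581 m (scene) and 0.582 m (side). I expected about 0.578 m at the stop and 0.572 m at the 0.75 rad limit. I did not read the angle itself.
- **Other objects:** I saw no shift in the lamp, spatula cup, marker or meter in the final pictures, judged by eye. The dish stack was outside those final crops, so I did not check it. The arm ended clear of everything.

**Disagreements:**
- The scene and side cameras differed by up to about 9 mm on the handle and by 5–10 mm on some warmer corners, so I relied on the wrist camera.
- The tool sometimes settled 2–3 mm from its commanded pose, which I corrected before seating the block and setting down the dish.

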